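# Pack the edge guards nested into the kit drawer

### The arm

A 7-joint arm with a two-finger parallel gripper is mounted at the origin on a cart in front of the work surface, level with it; the furniture and walls round the work are solid. World frame = base frame: x ahead of the robot, y to its left, z up, the work surface at z = 0. Lengths are in m, angles in rad, forces in N, time in s.
With the tool pointing down it reaches from about 0.425 to 0.875 m from the base axis. Payload 8.4 kg.
Tool frame: the origin (TCP) lies at the very end of the fingers, on their centre line; the grasp point (between the pads) lies 19 mm behind it; z points along the fingers, y is the line along which they close (so a half turn about z gives the same grasp; the last joint's range is limited). The gripper opens to 87 mm and grips with 3 to 60 N. Pads are 19 mm wide; open, the fingers measure 117 mm over their backs; the gripper's body (75 mm by 190 mm) begins 51 mm behind the grasp point.
Start: joints at [1.24, 0.333, 0.04, 1.465, -0.013, 1.343, -0.059], TCP at [0.149, -0.633, 0.223] pointing down, gripper open.
Joint ranges: [-2.58, 2.58], [-0.38, 2.09], [-1.3, 1.39], [0.25, 2.4], [-1.5, 4.64], [0.08, 2.09], [-2.65, 2.65]. Speed limits (rad/s): [2.22, 2.22, 2.79, 2.79, 3.14, 3.14, 3.14].

### API

Orientations are given as a unit quaternion [x, y, z, w].
In Python, from workcell import status, optics, order, spotter gives the robot as it stands.
- The arm moves only by the tool drive_tool, never from a script. Its argument "moves" is a list of rows, each an object with "rotation": the turn, a rotation vector about the tool's x, y, z in degrees, a list of three; "slide": the shift along the tool's x, y, z in cm, a list of three; "fingers": the gripper command: -1 is fully open, 1 is shut, values between are in proportion. A call has 1 to 5 rows; each row is the pose to reach, as a shift and turn from the pose commanded when the call began, along the tool's axes at that moment; what a row does not reach only later rows make up. A row lasts 1/10 s, in which the tool goes at most 50 mm and 8.59 degrees, less where a joint would pass 70% of its speed; a pose out of reach is approached as far as the arm can. A call with a gripper value outside its range is refused whole. The fingers move at their own pace and stop on an object; "newtons" is the grip in N (left out, the last holds). Time passes only in rows, so rows that repeat a pose let the fingers close. It gives the time, the measured TCP pose, the force, the opening and the grip force at its end, in the units of the state.
- status.sense(): the state, without advancing time (a new reading comes with each control period).
- optics.snapshot(name): name is "scene" or "top"; returns a dict with "color" (384x512x3 uint8, blue, green, red), "camera_matrix" (3x3 intrinsics, pixels), "T" (4x4, takes a point from camera to world coordinates). Camera axes: x right, y down, z forward; pixel columns grow to the right and rows downward; lengths in m; the calibration is good to about 2 mm. A picture is of the moment at which its call begins. There is no depth.
- order.hand_in(): hands the job in; it is judged then, once.
Trained networks look in a picture, given as the dict that the camera call returned (one of the last four; its "shot" number tells which), for a name from the list of things; names that differ only in an ending like _2 or _b are one class to them, and where a whole thing is asked for, a point or a joint stands for the part that bears it (a point fixed in the world has none). Each returns a list of dicts, best first, with "p" (0 to 1); they miss things now and then, are a little off and sometimes report something else, mostly with a low value. They report only what shows in the picture. A call takes as long as a camera call.
- spotter.search_frame(label, picture): "bbox" ([left, top, right, bottom] in pixels, round what is visible of it).
- spotter.masks_of(label, picture): "pixels" (384x512 bool, what is visible of it) and "bbox" ([left, top, right, bottom] in pixels, round what is visible of it).
The state is a dict: "time_s": time; "joint_pos": joint angles; "qd": joint speeds; "effort": joint torques, N m; "eef_pos": TCP position; "orientation": TCP orientation; "force": force on the tool from outside, world axes, zero at the start; "moment": the same for the moment, N m; "finger_gap": finger opening in m; "finger_force": force on a finger pad.
Only numpy, scipy, OpenCV 4.12 (cv2) and the standard library are available. Lean on these libraries where they do the work, as an engineer would, in place of code of your own. Each camera call takes 0.05 s, during which the arm holds its last target. There are 200 camera calls.

### The job

Pack all the cork-lined beech edge guards into the open kit drawer, nested as they travel: those lying with the channel upward go flat on the drawer floor, running front to back, side by side in pairs, and each one lying with the channel downward goes over a pair, so that one of its legs drops into each of the two neighbouring channels and it sits down level. Then push the drawer fully home until its catch clicks. Leave the other things on the table and on the cabinet as they are.

Things in the scene. Friction and masses are not known exactly. Their poses are not given: they have to be found in the camera images.
- drawer_floor (a point): Centre of the drawer's floor, on its upper face, 20 mm above the table. Axes: x the way the drawer is pushed home, y across it, z up. Inside it measures 76 mm along x, 276 mm along y; side and rear walls stand 21 mm above the floor, the wooden front 41 mm. The fixed plywood cabinet (296 wide, 92 deep, 70 mm high) begins behind the rear wall; 42 mm above the floor pass under its top.
- drawer_pull (a point): Middle of the steel pull bar on the drawer's front: level, 108 mm long, 8 mm thick, 18 mm off the wooden front, its axis 36 mm above the table. The front is 295 mm wide and reaches from 12 to 61 mm above the table. Push on the bar or on the front.
- drawer (a joint): How far the drawer is open, m: 0 shut, 0.086 fully out. It slides with about 2 N of friction; over the last 11 mm a sprung roller catch first resists with about 4 N more, then snaps it in to 0 over the last 2 to 3 mm.
- up_1_mid (a point): Edge guard up_1: beech channel section lying with its channel upward, 66 mm long (x), 60 mm wide (y), 28 mm high (z up); the point is its centre, 14 mm above its underside. Floor and both legs are 8 mm thick; the channel is 44 mm wide and 20 mm deep, lined with cork, open at both ends; a leg can be pinched from above with one finger in the channel. 45 g.
- up_2_mid (a point): Edge guard up_2: beech channel section lying with its channel upward, 66 mm long (x), 60 mm wide (y), 28 mm high (z up); the point is its centre, 14 mm above its underside. Floor and both legs are 8 mm thick; the channel is 44 mm wide and 20 mm deep, lined with cork, open at both ends; a leg can be pinched from above with one finger in the channel. 45 g.
- up_3_mid (a point): Edge guard up_3: beech channel section lying with its channel upward, 66 mm long (x), 60 mm wide (y), 28 mm high (z up); the point is its centre, 14 mm above its underside. Floor and both legs are 8 mm thick; the channel is 44 mm wide and 20 mm deep, lined with cork, open at both ends; a leg can be pinched from above with one finger in the channel. 45 g.
- up_4_mid (a point): Edge guard up_4: beech channel section lying with its channel upward, 66 mm long (x), 60 mm wide (y), 28 mm high (z up); the point is its centre, 14 mm above its underside. Floor and both legs are 8 mm thick; the channel is 44 mm wide and 20 mm deep, lined with cork, open at both ends; a leg can be pinched from above with one finger in the channel. 45 g.
- down_1_mid (a point): Edge guard down_1: the same section lying with its channel downward (flat back on top), 66 mm long (x), 60 mm wide (y), 28 mm high (z up); the point is its centre, 14 mm above the tips of its legs. Nested over two neighbours it sits 8 mm higher than they do. One or two of these are present.
- down_2_mid (a point): Edge guard down_2: the same section lying with its channel downward (flat back on top), 66 mm long (x), 60 mm wide (y), 28 mm high (z up); the point is its centre, 14 mm above the tips of its legs. Nested over two neighbours it sits 8 mm higher than they do. One or two of these are present.
- inlay_jar: Bystander, to be left alone: glass jar of inlay strips, 72 mm wide, 159 mm tall; origin at the middle of its underside.
- marking_pencil: Bystander, to be left alone: black marking pencil on top of the cabinet, 144 mm long, 11 mm thick; origin at the middle of its underside.
- pad: Bystander, to be left alone: folded abrasive pad on top of the cabinet, 63 x 58 x 11 mm; origin at the middle of its underside.

How it is judged:
At the end, for the whole second after the job is handed in: Drawer shut to within 2.5 mm; every channel-up guard flat on its floor (within 4 mm), every channel-down guard level and 8 mm (within 4 mm) higher, its legs standing in the channels of two neighbours; all within 0.2 rad of front to back (z of up_1_mid in the frame of drawer_floor between 0.011 and 0.018 m and x of up_1_mid in the frame of drawer_floor between -0.015 and 0.015 m and y of up_1_mid in the frame of drawer_floor between -0.115 and 0.115 m and angle between each of up_1_mid, up_2_mid, up_3_mid, up_4_mid, down_1_mid, down_2_mid's own z axis and vertical below 0.08 rad and angle between the x axis of each of up_1_mid, up_2_mid, up_3_mid, up_4_mid, down_1_mid, down_2_mid and the x axis of drawer_floor, either way round below 0.2 rad and z of up_2_mid in the frame of drawer_floor between 0.011 and 0.018 m and x of up_2_mid in the frame of drawer_floor between -0.015 and 0.015 m and y of up_2_mid in the frame of drawer_floor between -0.115 and 0.115 m and z of up_3_mid in the frame of drawer_floor between 0.011 and 0.018 m and x of up_3_mid in the frame of drawer_floor between -0.015 and 0.015 m and y of up_3_mid in the frame of drawer_floor between -0.115 and 0.115 m and z of up_4_mid in the frame of drawer_floor between 0.011 and 0.018 m and x of up_4_mid in the frame of drawer_floor between -0.015 and 0.015 m and y of up_4_mid in the frame of drawer_floor between -0.115 and 0.115 m and z of down_1_mid in the frame of drawer_floor between 0.019 and 0.026 m and x of down_1_mid in the frame of drawer_floor between -0.015 and 0.015 m and y of down_1_mid in the frame of drawer_floor between -0.115 and 0.115 m and z of down_2_mid in the frame of drawer_floor between 0.019 and 0.026 m and x of down_2_mid in the frame of drawer_floor between -0.015 and 0.015 m and y of down_2_mid in the frame of drawer_floor between -0.115 and 0.115 m and value of joint drawer below 0.0025 m); the robot touches nothing.
It fails at once if a bystander on the table or the cabinet is shifted by more than 40 mm (distance of any of inlay_jar, marking_pencil, pad from where it was at the start of the episode above 0.04 m).
It fails at once if the jar is tipped over (angle between inlay_jar's own z axis and vertical above 0.6 rad).
Of down_1, down_2 only 1 to 2 are there at a start; the rules pass over those that are not, and their reading is None.
At some moment in a run one of up_1, up_2, up_3, up_4, down_1, down_2 may be knocked a few centimetres aside while the robot is not near it.
Once in a run the grip may slacken for a moment while it holds something.
It also fails if it takes over 210 s, if anything falls off the work surface, if the arm or the gripper's body presses on something with over 40 N, if the wrist force passes 120 N, or if a joint passes its speed limit or range.

## Working session

There is one attempt and no reset: what is moved stays moved. The work goes in short steps, Python scripts to look and compute and a tool call to move; the robot and the scene stay as the last step left them, time stands still between calls to the robot, and variables do not carry over. Pictures are saved under pics/ and viewed, at most 14 in all, crops included, and the job is handed in when it is done.

Besides the shell and the picture viewer there is one more tool, called after "Request:" in YAML: its name, and indented under it one key for each argument. drive_tool: Moves the arm, as the interface text tells. Its arguments: {"type":"object","properties":{"moves":{"type":"array"},"newtons":{"type":"number"}},"required":["moves"]}

```bash
mkdir -p pics; ls; python3 - <<'E'
from workcell import status, optics, spotter
import cv2,numpy as np
s=status.sense(); print({k:np.round(v,3).tolist() for k,v in s.items()})
for n in ("top","scene"):
    p=optics.snapshot(n); cv2.imwrite(f"pics/{n}0.png",p["color"]); print(n,np.round(p["camera_matrix"],1).tolist(),np.round(p["T"],3).tolist())
    for l in ("up_1_mid","down_1_mid","drawer_pull","drawer","inlay_jar"):
        print(l,[(round(d["p"],2),np.round(d["bbox"]).tolist()) for d in spotter.search_frame(l,p)])
E
```

```text
pics
{'time_s': 0.0, 'joint_pos': [1.24, 0.334, 0.04, 1.466, -0.013, 1.343, -0.059], 'qd': [-0.001, -0.001, 0.0, 0.001, 0.0, -0.0, 0.001], 'effort': [0.001, -65.636, 1.335, -40.38, -0.06, 0.045, 0.0], 'eef_pos': [0.149, -0.632, 0.222], 'orientation': [0.993, 0.116, -0.0, -0.001], 'force': [-0.857, -0.013, -0.72], 'moment': [0.025, 0.032, 0.005], 'finger_force': 0.0, 'finger_gap': 0.087}
top [[474.9, 0.0, 254.0], [0.0, 474.9, 184.7], [0.0, 0.0, 1.0]] [[-0.003, -0.996, 0.094, 0.451], [-1.0, 0.003, -0.0, 0.02], [-0.0, -0.094, -0.996, 1.15], [0.0, 0.0, 0.0, 1.0]]
up_1_mid [(0.96, [313.0, 226.0, 342.0, 259.0]), (0.75, [216.0, 113.0, 341.0, 211.0])]
down_1_mid [(0.74, [153.0, 257.0, 188.0, 290.0]), (0.41, [312.0, 222.0, 345.0, 257.0]), (0.39, [269.0, 215.0, 301.0, 249.0])]
drawer_pull [(0.83, [215.0, 112.0, 339.0, 212.0])]
drawer [(0.83, [214.0, 117.0, 338.0, 210.0])]
inlay_jar [(0.78, [152.0, 255.0, 187.0, 288.0]), (0.38, [214.0, 116.0, 338.0, 212.0])]
scene [[368.2, 0.0, 261.4], [0.0, 368.2, 189.9], [0.0, 0.0, 1.0]] [[-0.728, -0.391, 0.563, 0.049], [-0.685, 0.419, -0.595, 0.503], [-0.003, -0.819, -0.573, 0.576], [0.0, 0.0, 0.0, 1.0]]
up_1_mid [(0.96, [315.0, 194.0, 351.0, 219.0]), (0.19, [284.0, 207.0, 315.0, 234.0])]
down_1_mid []
drawer_pull [(0.95, [196.0, 171.0, 307.0, 212.0])]
drawer [(0.95, [186.0, 168.0, 306.0, 215.0])]
inlay_jar [(0.95, [229.0, 253.0, 271.0, 327.0]), (0.47, [240.0, 150.0, 287.0, 156.0]), (0.4, [190.0, 170.0, 306.0, 214.0])]
```

```bash
python3 - <<'E'
import cv2
a=cv2.imread("pics/top0.png")[90:320,130:390]; cv2.imwrite("pics/top0c.png",cv2.resize(a,None,fx=2.6,fy=2.6,interpolation=cv2.INTER_CUBIC))
E
```

```text
(no output)
```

View pics/top0.png

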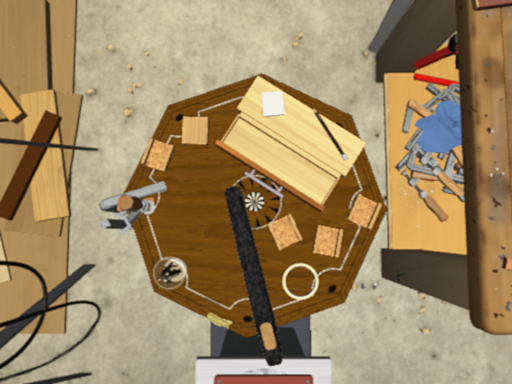

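View pics/scene0.png

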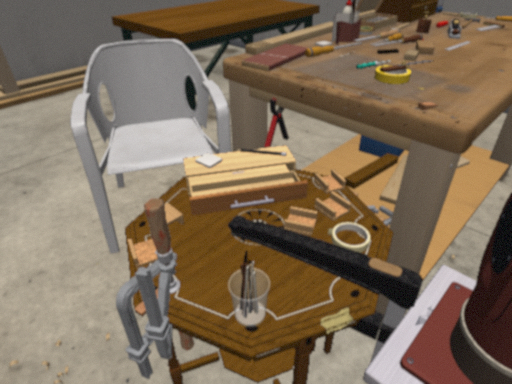

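View pics/top0c.png

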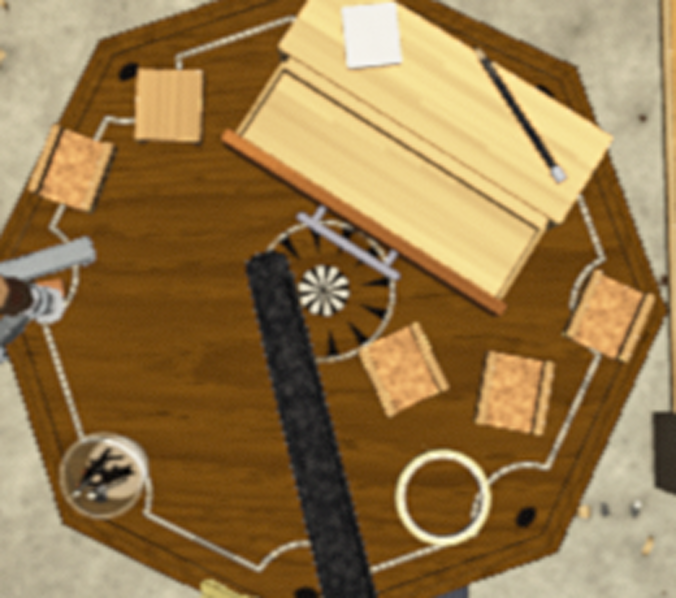

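```bash
cat > h.py <<'E'
from workcell import status, optics, spotter
import cv2,numpy as np
from scipy.spatial.transform import Rotation as R
def ray(p,uv):
    d=np.linalg.inv(p["camera_matrix"])@np.array([uv[0],uv[1],1.]); T=np.array(p["T"]); return T[:3,3],T[:3,:3]@d
def at(p,uv,z):
    o,d=ray(p,uv); return o+d*(z-o[2])/d[2]
def tri(pa,ua,pb,ub):
    oa,da=ray(pa,ua); ob,db=ray(pb,ub)
    k=np.linalg.lstsq(np.c_[da,-db],ob-oa,rcond=None)[0]
    return (oa+k[0]*da+ob+k[1]*db)/2, np.linalg.norm(oa+k[0]*da-ob-k[1]*db)
def px(p,X):
    T=np.array(p["T"]); c=T[:3,:3].T@(np.array(X)-T[:3,3]); q=p["camera_matrix"]@c; return q[:2]/q[2]
E
python3 - <<'E'
from h import *
t=optics.snapshot("top"); s=optics.snapshot("scene")
# bar ends
for a,b in (((234,190),(233,226)),((271,360),(413,290)),((130,203),(155,240)),((341,155),(281,152))): print(tri(t,a,s,b))
mt=spotter.masks_of("up_1_mid",t); md=spotter.masks_of("down_1_mid",t)
for l,m in (("up",mt),("down",md)):
  for d in m:
    r=cv2.minAreaRect(np.argwhere(d["pixels"])[:,::-1].astype(np.float32)); print(l,round(d["p"],2),np.round(d["bbox"]),d["pixels"].sum(),np.round(r[0]),np.round(r[1]),round(r[2]),at(t,r[0],.028).round(3))
E
```

```text
(array([0.54740358, 0.06942089, 0.0124978 ]), np.float64(0.004548603615052928))
(array([ 0.15492508, -0.01758537,  0.03244723]), np.float64(0.0012349497046268323))
(array([0.50870721, 0.28485393, 0.13818451]), np.float64(0.0015777734160206743))
(array([ 0.61880219, -0.17836006,  0.08175027]), np.float64(0.0007149191893636134))
up 0.59 [313. 227. 340. 258.] 704 [327. 241.] [27. 28.] 10 [ 0.424 -0.151  0.028]
```

```bash
cat >> h.py <<'E'
def boxpts(x,y,yaw,L=.066,W=.060,z0=0,z1=.028):
    c,s=np.cos(yaw),np.sin(yaw)
    return [(x+c*a*L/2-s*b*W/2,y+s*a*L/2+c*b*W/2,z) for a in(-1,1) for b in(-1,1) for z in(z0,z1)]
def guardmask(img):
    h=cv2.cvtColor(img,cv2.COLOR_BGR2HSV).astype(int)
    return ((h[...,2]>150)&(h[...,1]>60)).astype(np.uint8)
def fit(p,uv,yaw0,z0=0.,K=8,r=34):
    from scipy.optimize import minimize
    u0,v0=int(uv[0])-r,int(uv[1])-r
    im=cv2.resize(p["color"][v0:v0+2*r,u0:u0+2*r],None,fx=K,fy=K,interpolation=cv2.INTER_CUBIC)
    m=guardmask(im); n,lab,st,_=cv2.connectedComponentsWithStats(m)
    m=cv2.morphologyEx(m,cv2.MORPH_CLOSE,np.ones((4*K,4*K))); m=cv2.morphologyEx(m,cv2.MORPH_OPEN,np.ones((6*K,6*K)))
    n,lab,st,_=cv2.connectedComponentsWithStats(m); m=(lab==lab[r*K,r*K]).astype(np.uint8)
    def cost(q):
        P=np.array([px(p,X) for X in boxpts(q[0]/100,q[1]/100,q[2],z0=z0,z1=z0+.028)])
        P=((P-[u0,v0]+.5)*K-.5).astype(np.float32); a=np.zeros_like(m); cv2.fillConvexPoly(a,cv2.convexHull(P).astype(np.int32),1)
        return 1-(a&m).sum()/max((a|m).sum(),1)
    g=at(p,uv,z0+.02)
    best=min((minimize(cost,[g[0]*100,g[1]*100,y],method="Nelder-Mead",options=dict(initial_simplex=np.array([g[0]*100,g[1]*100,y])+np.array([[0,0,0],[1,0,0],[0,1,0],[0,0,.25]]))) for y in (yaw0-.15,yaw0+.15)),key=lambda b:b.fun)
    return best.x/[100,100,1],best.fun
E
python3 - <<'E'
from h import *
t=optics.snapshot("top")
# yaw0 : leg direction, from image direction (du,dv): world dx=-dv, dy=-du
for n,uv,d in (("left",(157,155),(-20,65)),("r1",(363,212),(-20,65)),("r2",(327,240),(-8,75)),("mid",(285,232),(25,65)),("down",(195,130),(0,1)),("down90",(195,130),(1,0))):
    y=np.arctan2(-d[0],-d[1]); y=(y+np.pi/2)%np.pi-np.pi/2
    q,c=fit(t,uv,y); print(n,q.round(4),round(np.degrees(q[2]),1),round(c,3),"r",np.hypot(*q[:2]).round(3))
a=t["color"][100:215,205:375]; cv2.imwrite("pics/d1.png",cv2.resize(a,None,fx=4.7,fy=4.7,interpolation=cv2.INTER_CUBIC))
E
```

```text
left [ 0.6321  0.2555 -0.2911] -16.7 0.119 r 0.682
r1 [ 0.4928 -0.2416 -0.4006] -23.0 0.127 r 0.549
r2 [ 0.4233 -0.1551 -0.1686] -9.7 0.058 r 0.451
mid [ 0.4466 -0.0528  0.397 ] 22.7 0.064 r 0.45
down [ 0.6928  0.1633 -0.0182] -1.0 0.078 r 0.712
down90 [ 0.6918  0.1635 -1.5555] -89.1 0.119 r 0.711
```

View pics/d1.png

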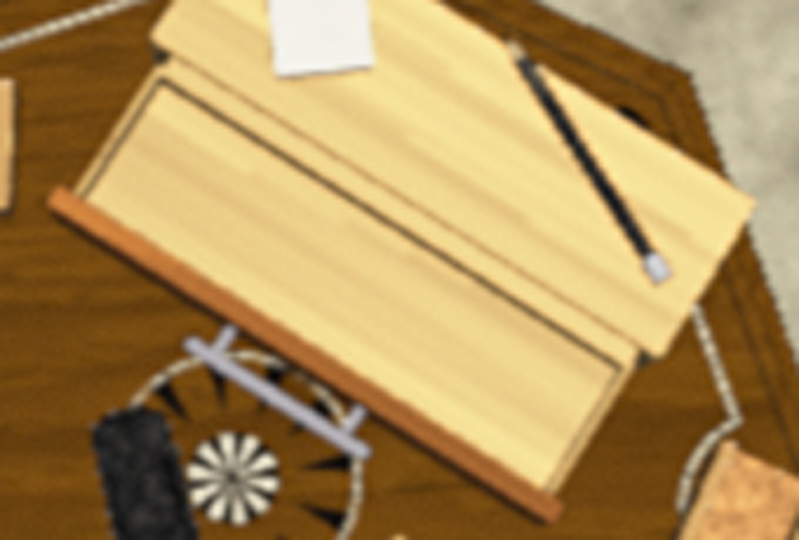

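```bash
python3 - <<'E'
from h import *
t=optics.snapshot("top"); s=optics.snapshot("scene")
g=lambda a,b,z: at(t,((a+.5)/4.7-.5+205,(b+.5)/4.7-.5+100),z)[:2]
def seg(n,a,b):
    d=a-b; print(n,"mid",((a+b)/2).round(4),"len",np.linalg.norm(d).round(4),"yaw",np.degrees(np.arctan2(-d[0],d[1])).round(2)); return (a+b)/2
fi=seg("front inner top",g(64,185,.061),g(562,505,.061))
fo=seg("front outer top",g(49,203,.061),g(548,522,.061))
rw=seg("rear inner top",g(165,80,.041),g(622,366,.041))
pu=seg("pull",g(188,344,.038),g(370,455,.038))
cb=seg("cab front top",g(152,42,.07),g(652,357,.07))
sd=seg("cab right side",g(652,357,.07),g(755,205,.07))
yaw=np.radians(-32.6); ax=np.array([np.cos(yaw),np.sin(yaw)]); ay=np.array([-ax[1],ax[0]])
for n,v in dict(fi=fi,fo=fo,rw=rw,pu=pu,cb=cb).items(): print(n,(v@ax).round(4),(v@ay).round(4))
for d in spotter.masks_of("drawer_pull",s)[:1]+spotter.masks_of("drawer",t)[:1]: print(d["p"],d["bbox"])
E
```

```text
front inner top mid [ 0.5814 -0.0192] len 0.2908 yaw -33.13
front outer top mid [ 0.5727 -0.0121] len 0.2908 yaw -32.97
rear inner top mid [ 0.6453 -0.061 ] len 0.2711 yaw -32.63
pull mid [ 0.5562 -0.0036] len 0.1067 yaw -31.7
cab front top mid [ 0.6519 -0.063 ] len 0.2897 yaw -32.84
cab right side mid [ 0.6108 -0.2107] len 0.0911 yaw 55.18
fi 0.5001 0.297
fo 0.489 0.2984
rw 0.5764 0.2963
pu 0.4705 0.2967
cb 0.5832 0.2982
0.93 [193.5, 170.0, 308.4, 215.3]
0.81 [213.0, 115.8, 337.8, 212.0]
```

```bash
cat >> h.py <<'E'
C=np.array([.6133,-.0400]); DY=np.radians(-32.8)
def dr(x,y): # drawer frame -> world
    return C+np.array([np.cos(DY)*x-np.sin(DY)*y,np.sin(DY)*x+np.cos(DY)*y])
def pose(x,y,z,th): # tool-down pose, tool x at yaw th deg
    t=np.radians(th); M=np.array([[np.cos(t),np.sin(t),0],[np.sin(t),-np.cos(t),0],[0,0,-1]]); return np.array([x,y,z]),M
def now():
    s=status.sense(); return np.array(s["eef_pos"]),R.from_quat(s["orientation"]).as_matrix()
def plan(*way,start=None):
    "each way point its own call: print slide cm, rotation deg in the tool frame at the start of that call"
    p,M=start or now(); print("from",p.round(4),"th",np.degrees(np.arctan2(M[1,0],M[0,0])).round(1))
    for w in way:
        q,N=pose(*w); print(np.round(w,3).tolist(),"slide",(M.T@(q-p)*100).round(2),"rot",np.degrees(R.from_matrix(M.T@N).as_rotvec()).round(1)); p,M=q,N
E
python3 - <<'E'
from h import *
t=optics.snapshot("top"); s=optics.snapshot("scene")
print("bench corner",tri(t,(478,326),s,(437,150)))
print("clamp bar tip",tri(t,(164,186),s,(172,258)))
a=s["color"][140:350,110:290]; cv2.imwrite("pics/s1.png",cv2.resize(a,None,fx=2.8,fy=2.8,interpolation=cv2.INTER_CUBIC))
g=(.4233,-.1551,-9.7)
plan((.30,-.45,.22,30),(.40,-.25,.2,10),(.4233,-.1551,.15,-9.7))
plan((.30,-.45,.22,55),(.40,-.25,.2,98),(.4233,-.1551,.15,141),(.4233,-.1551,.15,170.3))
for k in(-1,1):
    print(k,np.array([.4233,-.1551])+k*.026*np.array([np.sin(np.radians(9.7)),np.cos(np.radians(9.7))]))
E
```

```text
bench corner (array([ 0.27223202, -0.43811988,  0.11889259]), np.float64(0.057369433229390226))
clamp bar tip (array([0.55560549, 0.23480342, 0.02461665]), np.float64(0.0024166642789209525))
from [ 0.1493 -0.6326  0.2226] th 13.3
[0.3, -0.45, 0.22, 30.0] slide [ 18.86 -14.31   0.26] rot [ -0.    0.  -16.7]
[0.4, -0.25, 0.2, 10.0] slide [ 18.66 -12.32   2.  ] rot [ 0.  0. 20.]
[0.423, -0.155, 0.15, -9.7] slide [ 3.94 -8.94  5.  ] rot [ 0.   0.  19.7]
from [ 0.1493 -0.6326  0.2226] th 13.3
[0.3, -0.45, 0.22, 55.0] slide [ 18.86 -14.31   0.26] rot [ -0.    0.  -41.7]
[0.4, -0.25, 0.2, 98.0] slide [22.12 -3.28  2.  ] rot [  0.   0. -43.]
[0.423, -0.155, 0.15, 141.0] slide [9.07 3.63 5.  ] rot [  0.   0. -43.]
[0.423, -0.155, 0.15, 170.3] slide [0. 0. 0.] rot [  0.    0.  -29.3]
-1 [ 0.41891928 -0.18072829]
1 [ 0.42768072 -0.12947171]
```

View pics/s1.png

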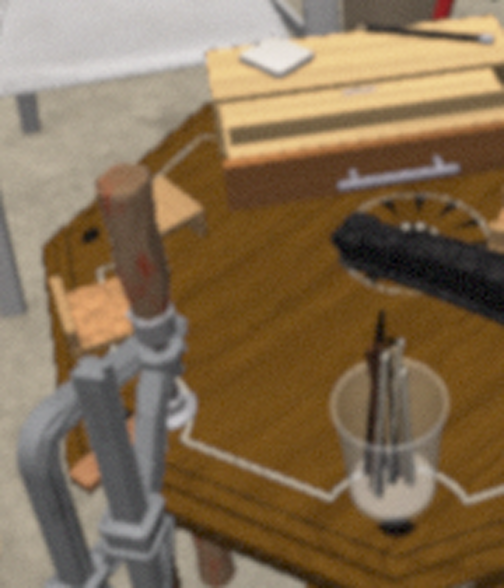

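Request:
drive_tool:
  moves:
    - {"rotation":[0,0,0],"slide":[0,0,-5],"fingers":0.4}
    - {"rotation":[0,0,-5],"slide":[4,-3,-7],"fingers":0.4}
    - {"rotation":[0,0,-10],"slide":[9,-7,-7],"fingers":0.4}
    - {"rotation":[0,0,-15],"slide":[14,-10.5,-7],"fingers":0.4}
    - {"rotation":[0,0,-16.7],"slide":[18.86,-14.31,-7],"fingers":0.4}
  newtons: 20

```text
time_s: 1.65
eef_pos: [0.2754, -0.4797, 0.2929]
orientation: [0.966, 0.26, 0.0, 0.0]
force: [0.5, -0.4, -0.2]
finger_gap: 0.0547
finger_force: 0.0
```

Request:
drive_tool:
  moves:
    - {"rotation":[0,0,4],"slide":[4,-2.5,1],"fingers":0.4}
    - {"rotation":[0,0,8],"slide":[8,-5,3],"fingers":0.4}
    - {"rotation":[0,0,12],"slide":[12,-8,5],"fingers":0.4}
    - {"rotation":[0,0,16],"slide":[16,-10.5,7],"fingers":0.4}
    - {"rotation":[0,0,20],"slide":[18.66,-12.32,9],"fingers":0.4}

```text
time_s: 2.15
eef_pos: [0.3757, -0.279, 0.2025]
orientation: [0.996, 0.086, 0.001, 0.001]
force: [1.1, 0.2, -1.0]
finger_gap: 0.0272
finger_force: 0.0
```

```bash
python3 - <<'E'
from h import *
s=status.sense(); print(s["time_s"],s["force"],np.round(s["joint_pos"],2))
plan((.419,-.181,.12,-9.7),(.419,-.181,.011,-9.7),(.419,-.181,.13,-9.7))
p=optics.snapshot("scene"); print(at(p,(147,302),.0))
E
```

```text
2.15 [ 1.11238015  0.21848971 -1.04264536] [ 0.85 -0.01 -0.3   1.9  -0.    1.25 -0.85]
from [ 0.3757 -0.279   0.2025] th 9.9
[0.419, -0.181, 0.12, -9.7] slide [ 5.94 -8.92  8.24] rot [ 0.1 -0.1 19.6]
[0.419, -0.181, 0.011, -9.7] slide [ 0.   0.  10.9] rot [0. 0. 0.]
[0.419, -0.181, 0.13, -9.7] slide [  0.    0.  -11.9] rot [0. 0. 0.]
[0.51809094 0.32458382 0.        ]
```

Request:
drive_tool:
  moves:
    - {"rotation":[0,0,8],"slide":[1.2,-2.5,3.5],"fingers":0.4}
    - {"rotation":[0,0,16],"slide":[2.4,-5,6],"fingers":0.4}
    - {"rotation":[0,0,19.7],"slide":[3.07,-6.46,8],"fingers":0.4}
    - {"rotation":[0,0,19.7],"slide":[3.07,-6.46,8],"fingers":0.4}
    - {"rotation":[0,0,19.7],"slide":[3.07,-6.46,8],"fingers":0.4}

```text
time_s: 2.7
eef_pos: [0.3935, -0.2129, 0.123]
orientation: [0.997, -0.084, -0.0, 0.0]
force: [0.1, 0.3, -0.2]
finger_gap: 0.0259
finger_force: 0.0
```

```bash
python3 - <<'E'
from h import *
plan((.419,-.181,.011,-9.7))
t=optics.snapshot("top"); print(px(t,now()[0]))
a=t["color"][190:290,270:400]; cv2.imwrite("pics/a1.png",cv2.resize(a,None,fx=5,fy=5,interpolation=cv2.INTER_CUBIC))
E
```

```text
from [ 0.3935 -0.2129  0.123 ] th -9.6
[0.419, -0.181, 0.011, -9.7] slide [ 1.98 -3.57 11.2 ] rot [0.  0.  0.1]
[363.21145933 256.10982899]
```

View pics/a1.png

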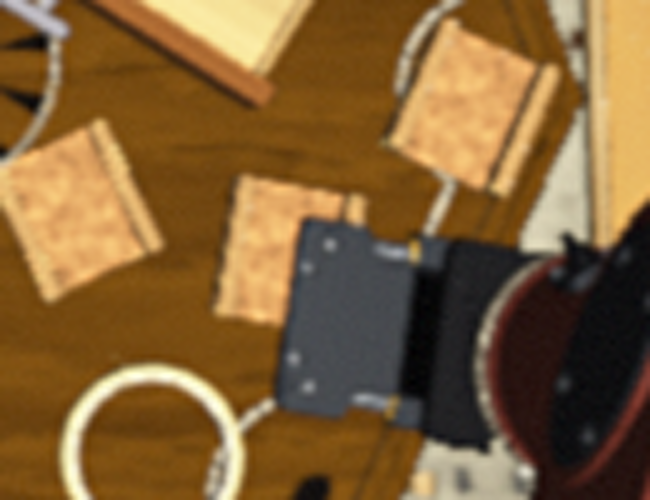

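Request:
drive_tool:
  moves:
    - {"rotation":[0,0,0],"slide":[1,-1.8,2],"fingers":0.4}
    - {"rotation":[0,0,0],"slide":[1.98,-3.57,4],"fingers":0.4}
    - {"rotation":[0,0,0],"slide":[1.98,-3.57,6],"fingers":0.4}
    - {"rotation":[0,0,0],"slide":[1.98,-3.57,6],"fingers":0.4}

```text
time_s: 3.15
eef_pos: [0.4182, -0.181, 0.0615]
orientation: [0.996, -0.084, -0.001, -0.0]
force: [-0.3, 0.4, 0.8]
finger_gap: 0.0258
finger_force: 0.0
```

```bash
python3 - <<'E'
from h import *
plan((.419,-.181,.011,-9.7))
E
```

```text
from [ 0.4182 -0.181   0.0615] th -9.7
[0.419, -0.181, 0.011, -9.7] slide [ 0.09 -0.01  5.05] rot [-0.   0.1  0. ]
```

Accurate. Descend and grip, then lift.

Request:
drive_tool:
  moves:
    - {"rotation":[0,0,0],"slide":[0,0,2.5],"fingers":0.4}
    - {"rotation":[0,0,0],"slide":[0,0,5],"fingers":0.4}
    - {"rotation":[0,0,0],"slide":[0,0,5],"fingers":0.4}
    - {"rotation":[0,0,0],"slide":[0,0,5],"fingers":1}
    - {"rotation":[0,0,0],"slide":[0,0,5],"fingers":1}
  newtons: 25

```text
time_s: 3.65
eef_pos: [0.4202, -0.1814, 0.0143]
orientation: [0.996, -0.085, 0.001, 0.001]
force: [0.3, -0.4, 0.3]
finger_gap: 0.0171
finger_force: 0.0
```

Request:
drive_tool:
  moves:
    - {"rotation":[0,0,0],"slide":[0,0,0],"fingers":1}
    - {"rotation":[0,0,0],"slide":[0,0,-2.5],"fingers":1}
    - {"rotation":[0,0,0],"slide":[0,0,-6],"fingers":1}
    - {"rotation":[0,0,0],"slide":[0,0,-10],"fingers":1}
    - {"rotation":[0,0,0],"slide":[0,0,-10],"fingers":1}

```text
time_s: 4.15
eef_pos: [0.4224, -0.1817, 0.1183]
orientation: [0.996, -0.085, 0.004, 0.002]
force: [0.7, -0.1, -1.7]
finger_gap: 0.0077
finger_force: 25.0
```

```bash
python3 - <<'E'
from h import *
a=dr(0,.105-.026); print(a)
plan((.5,-.09,.13,-25),(*a,.12,-32.8),(*a,.031,-32.8))
t=optics.snapshot("top")
a=t["color"][150:280,250:400]; cv2.imwrite("pics/a2.png",cv2.resize(a,None,fx=4,fy=4,interpolation=cv2.INTER_CUBIC))
E
```

```text
[0.65609495 0.02640476]
from [ 0.4224 -0.1817  0.1183] th -9.7
[0.5, -0.09, 0.13, -25.0] slide [  6.11 -10.34  -1.15] rot [ 0.1 -0.5 15.3]
[0.656, 0.026, 0.12, -32.8] slide [  9.23 -17.15   1.  ] rot [0.  0.  7.8]
[0.656, 0.026, 0.031, -32.8] slide [0.  0.  8.9] rot [0. 0. 0.]
```

View pics/a2.png

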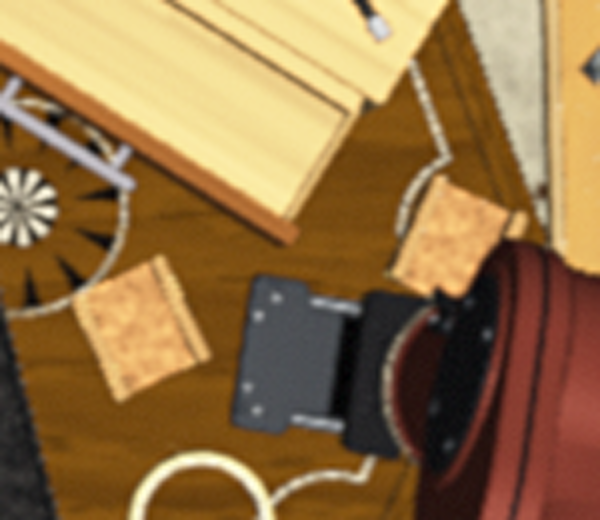

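Request:
drive_tool:
  moves:
    - {"rotation":[0,0,5],"slide":[2,-3.4,-1],"fingers":1}
    - {"rotation":[0,0,10],"slide":[4,-7,-1.15],"fingers":1}
    - {"rotation":[0.1,-0.5,15.3],"slide":[6.11,-10.34,-1.15],"fingers":1}
    - {"rotation":[0.1,-0.5,15.3],"slide":[6.11,-10.34,-1.15],"fingers":1}
    - {"rotation":[0.1,-0.5,15.3],"slide":[6.11,-10.34,-1.15],"fingers":1}

```text
time_s: 4.7
eef_pos: [0.4965, -0.088, 0.1232]
orientation: [0.977, -0.215, -0.005, -0.001]
force: [0.0, -0.9, -0.1]
finger_gap: 0.0076
finger_force: 25.0
```

Request:
drive_tool:
  moves:
    - {"rotation":[0,0,2.6],"slide":[3,-5.7,0],"fingers":1}
    - {"rotation":[0,0,5.2],"slide":[6,-11.4,0],"fingers":1}
    - {"rotation":[0,0,7.8],"slide":[9.2,-17.15,1],"fingers":1}
    - {"rotation":[0,0,7.8],"slide":[9.2,-17.15,1],"fingers":1}
    - {"rotation":[0,0,7.8],"slide":[9.2,-17.15,1],"fingers":1}

```text
time_s: 5.2
eef_pos: [0.654, 0.0315, 0.1108]
orientation: [0.96, -0.28, -0.006, -0.002]
force: [-0.8, 0.9, -0.9]
finger_gap: 0.0079
finger_force: 2.5
```

```bash
python3 - <<'E'
from h import *
a=dr(0,.105-.026)
plan((*a,.06,-32.8),(*a,.031,-32.8)); print(status.sense()["finger_gap"])
E
```

```text
from [0.654  0.0315 0.1108] th -32.6
[0.656, 0.026, 0.06, -32.8] slide [0.51 0.32 5.07] rot [-0.   0.7  0.2]
[0.656, 0.026, 0.031, -32.8] slide [0.  0.  2.9] rot [0. 0. 0.]
0.007944207098152951
```

Request:
drive_tool:
  moves:
    - {"rotation":[0,0.7,0.2],"slide":[0.51,0.32,0],"fingers":1}
    - {"rotation":[0,0.7,0.2],"slide":[0.51,0.32,0],"fingers":1}
    - {"rotation":[0,0.7,0.2],"slide":[0.51,0.32,0],"fingers":1}
    - {"rotation":[0,0.7,0.2],"slide":[0.51,0.32,0],"fingers":1}

```text
time_s: 5.6
eef_pos: [0.6547, 0.0207, 0.1138]
orientation: [0.959, -0.285, 0.002, 0.001]
force: [1.8, -0.2, -0.6]
finger_gap: 0.0079
finger_force: 25.0
```

```bash
python3 - <<'E'
from h import *
a=dr(0,.105-.026)
plan((*a,.06,-32.8),(*a,.031,-32.8)); s=status.sense();print(s["finger_gap"],s["finger_force"],s["force"])
s=optics.snapshot("scene"); t=optics.snapshot("top")
a=cv2.resize(s["color"][110:240,160:360],None,fx=3.9,fy=3.9,interpolation=cv2.INTER_CUBIC)
cv2.imwrite("pics/a3.png",a)
E
```

```text
from [0.6547 0.0207 0.1138] th -33.1
[0.656, 0.026, 0.06, -32.8] slide [-0.22 -0.56  5.38] rot [ 0.1 -0.2 -0.3]
[0.656, 0.026, 0.031, -32.8] slide [0.  0.  2.9] rot [0. 0. 0.]
0.007908709171687199 24.99929040670395 [ 1.75356941 -0.18666956 -0.6230666 ]
```

View pics/a3.png

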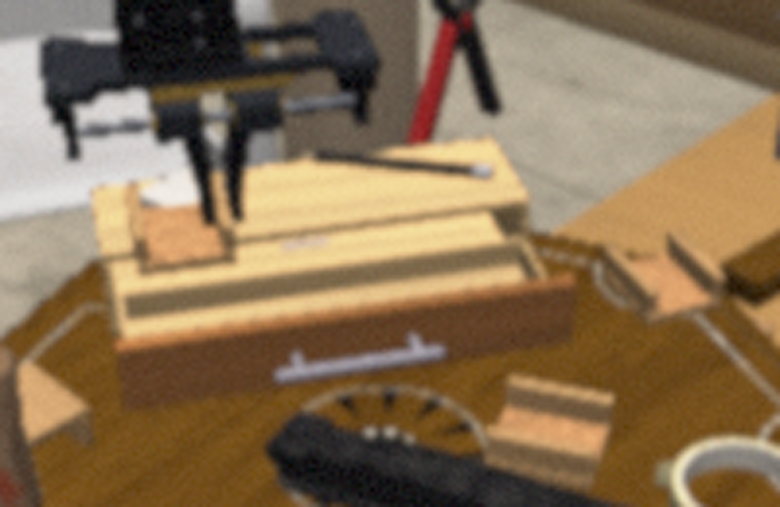

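Request:
drive_tool:
  moves:
    - {"rotation":[0,0,0],"slide":[0,0,0],"fingers":1}
    - {"rotation":[0,0,0],"slide":[0,0,0],"fingers":1}
    - {"rotation":[0,0,0],"slide":[0,0,0],"fingers":1}
    - {"rotation":[0,0,0],"slide":[0,0,0],"fingers":1}
    - {"rotation":[0,0,0],"slide":[0,0,0],"fingers":1}

```text
time_s: 6.2
eef_pos: [0.6551, 0.0223, 0.1132]
orientation: [0.959, -0.284, 0.002, 0.001]
force: [0.4, 0.0, -1.6]
finger_gap: 0.008
finger_force: 25.0
```

```bash
python3 - <<'E'
from h import *
a=dr(0,.105-.026)
plan((*a,.06,-32.8),(*a,.031,-32.8)); s=status.sense();print(s["finger_gap"],s["finger_force"],s["force"],s["qd"].round(3) if hasattr(s["qd"],"round") else s["qd"])
E
```

```text
from [0.6551 0.0223 0.1132] th -33.0
[0.656, 0.026, 0.06, -32.8] slide [-0.16 -0.4   5.32] rot [ 0.  -0.2 -0.2]
[0.656, 0.026, 0.031, -32.8] slide [0.  0.  2.9] rot [0. 0. 0.]
0.007959663504993816 24.99930649995804 [ 0.35127663  0.00174075 -1.56876839] [ 0.001  0.001 -0.    -0.001 -0.001  0.001 -0.001]
```

Request:
drive_tool:
  moves:
    - {"rotation":[0,-0.2,-0.2],"slide":[-0.16,-0.4,2],"fingers":1}
    - {"rotation":[0,-0.2,-0.2],"slide":[-0.16,-0.4,4.3],"fingers":1}
    - {"rotation":[0,-0.2,-0.2],"slide":[-0.16,-0.4,4.3],"fingers":1}
    - {"rotation":[0,-0.2,-0.2],"slide":[-0.16,-0.4,4.3],"fingers":1}
    - {"rotation":[0,-0.2,-0.2],"slide":[-0.16,-0.4,4.3],"fingers":1}

```text
time_s: 6.7
eef_pos: [0.6566, 0.0265, 0.0711]
orientation: [0.959, -0.283, 0.0, 0.0]
force: [0.7, -1.3, -0.3]
finger_gap: 0.008
finger_force: 25.0
```

```bash
python3 - <<'E'
from h import *
a=dr(0,.105-.026)
plan((*a,.06,-32.8),(*a,.032,-32.8)); s=status.sense();print(s["finger_gap"],s["finger_force"],s["force"])
t=optics.snapshot("top"); 
a=cv2.resize(t["color"][95:215,200:350],None,fx=4,fy=4,interpolation=cv2.INTER_CUBIC); cv2.imwrite("pics/a4.png",a)
for b in [boxpts(*dr(0,.105),DY,z0=.05,z1=.078)]: print([px(t,q).round(1).tolist() for q in b])
E
```

```text
from [0.6566 0.0265 0.0711] th -32.8
[0.656, 0.026, 0.06, -32.8] slide [-0.04  0.04  1.11] rot [-0. -0. -0.]
[0.656, 0.026, 0.032, -32.8] slide [0.  0.  2.8] rot [0. 0. 0.]
0.008011581768562894 24.99925822019577 [ 0.72080418 -1.26108818 -0.30692015]
[[244.9, 154.4], [244.6, 152.5], [223.3, 140.7], [222.6, 138.5], [260.0, 131.0], [260.2, 128.5], [238.6, 117.5], [238.2, 114.6]]
```

View pics/a4.png

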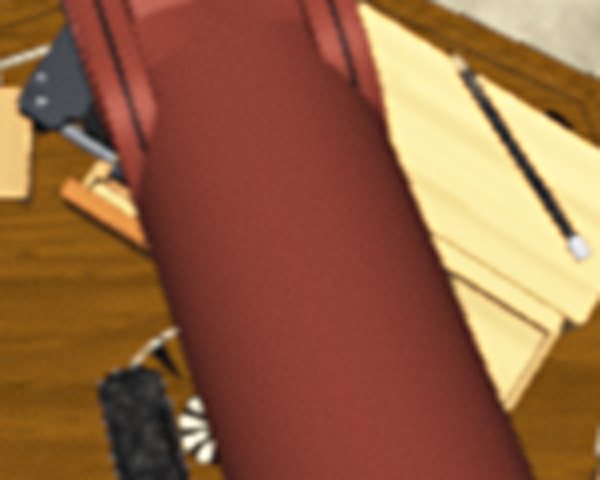

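Request:
drive_tool:
  moves:
    - {"rotation":[0,0,0],"slide":[0,0,1.3],"fingers":1}
    - {"rotation":[0,0,0],"slide":[0,0,2.6],"fingers":1}
    - {"rotation":[0,0,0],"slide":[0,0,3.7],"fingers":1}
    - {"rotation":[0,0,0],"slide":[0,0,3.7],"fingers":1}
    - {"rotation":[0,0,0],"slide":[0,0,3.7],"fingers":1}

```text
time_s: 7.25
eef_pos: [0.6557, 0.0262, 0.0323]
orientation: [0.959, -0.283, -0.001, 0.0]
force: [0.3, -0.2, 0.8]
finger_gap: 0.0078
finger_force: 25.0
```

Request:
drive_tool:
  moves:
    - {"rotation":[0,0,0],"slide":[0,0,0.2],"fingers":1}
    - {"rotation":[0,0,0],"slide":[0,0,0.2],"fingers":1}
    - {"rotation":[0,0,0],"slide":[0,0,0.2],"fingers":1}

```text
time_s: 7.55
eef_pos: [0.6567, 0.0257, 0.0322]
orientation: [0.959, -0.283, 0.001, 0.001]
force: [-3.1, -2.1, 10.9]
finger_gap: 0.0077
finger_force: 25.0
```

Request:
drive_tool:
  moves:
    - {"rotation":[0,0,0],"slide":[0,0,-0.1],"fingers":0.5}
    - {"rotation":[0,0,0],"slide":[0,0,-0.1],"fingers":0.5}
    - {"rotation":[0,0,0],"slide":[0,0,-2.5],"fingers":0.4}
    - {"rotation":[0,0,0],"slide":[0,0,-6],"fingers":0.4}
    - {"rotation":[0,0,0],"slide":[0,0,-9],"fingers":0.4}

```text
time_s: 8.05
eef_pos: [0.6557, 0.0266, 0.1218]
orientation: [0.959, -0.282, -0.001, 0.0]
force: [0.4, -0.6, 0.4]
finger_gap: 0.0255
finger_force: 0.0
```

```bash
python3 - <<'E'
from h import *
b=lambda x,y,yaw,k: (x-k*.026*np.sin(np.radians(yaw)),y+k*.026*np.cos(np.radians(yaw)))
m=b(.4466,-.0528,22.7,-1); print(m)
plan((*m,.1,0),(*m,.07,22.7),(*m,.0115,22.7))
E
```

```text
(np.float64(0.4566335571004323), np.float64(-0.0767859903258624))
from [0.6557 0.0266 0.1218] th -32.8
[0.457, -0.077, 0.1, 0.0] slide [-11.12  19.47   2.21] rot [  0.    0.1 -32.8]
[0.457, -0.077, 0.07, 22.7] slide [0. 0. 3.] rot [  0.    0.  -22.7]
[0.457, -0.077, 0.012, 22.7] slide [0.   0.   5.85] rot [0. 0. 0.]
```

Request:
drive_tool:
  moves:
    - {"rotation":[0,0,-7],"slide":[-2.5,4.4,0],"fingers":0.4}
    - {"rotation":[0,0,-14],"slide":[-5,8.8,0],"fingers":0.4}
    - {"rotation":[0,0,-21],"slide":[-7.5,13.2,0],"fingers":0.4}
    - {"rotation":[0,0,-28],"slide":[-10,17.5,1],"fingers":0.4}
    - {"rotation":[0,0,-32.8],"slide":[-11.12,19.47,2.2],"fingers":0.4}

```text
time_s: 8.55
eef_pos: [0.4537, -0.079, 0.0987]
orientation: [1.0, 0.001, -0.001, 0.001]
force: [0.4, 0.4, -0.6]
finger_gap: 0.026
finger_force: 0.0
```

Request:
drive_tool:
  moves:
    - {"rotation":[0,0,-8],"slide":[0,0,1],"fingers":0.4}
    - {"rotation":[0,0,-16],"slide":[0,0,2],"fingers":0.4}
    - {"rotation":[0,0,-22.7],"slide":[0,0,3],"fingers":0.4}
    - {"rotation":[0,0,-22.7],"slide":[0,0,3],"fingers":0.4}
    - {"rotation":[0,0,-22.7],"slide":[0,0,3],"fingers":0.4}

```text
time_s: 9.05
eef_pos: [0.4569, -0.0768, 0.0693]
orientation: [0.981, 0.195, -0.001, -0.0]
force: [0.3, 0.6, -0.1]
finger_gap: 0.0262
finger_force: 0.0
```

```bash
python3 - <<'E'
from h import *
t=optics.snapshot("top")
for n,uv,d in (("left",(157,155),-16.7),("r1",(363,212),-23),("down",(195,130),-1)):
    q,c=fit(t,uv,np.radians(d)); print(n,q.round(4),round(np.degrees(q[2]),1),round(c,3))
m=(.4566,-.0768)
plan((*m,.07,22.7),(*m,.0115,22.7)); print(status.sense()["qd"])
cv2.imwrite("pics/a5.png",cv2.resize(t["color"][90:310,130:400],None,fx=2.9,fy=2.7,interpolation=cv2.INTER_CUBIC))
E
```

```text
left [ 0.6321  0.2557 -0.2779] -15.9 0.113
r1 [ 0.4928 -0.2431 -0.4292] -24.6 0.248
down [ 0.6913  0.1634 -0.0321] -1.8 0.062
from [ 0.4572 -0.0768  0.0696] th 22.5
[0.457, -0.077, 0.07, 22.7] slide [-0.05 -0.03 -0.04] rot [ 0.   0.  -0.2]
[0.457, -0.077, 0.012, 22.7] slide [0.   0.   5.85] rot [0. 0. 0.]
[-0.0023057  -0.00698887  0.00051692 -0.00632967  0.00129177 -0.00020795
  0.00720979]
```

View pics/a5.png

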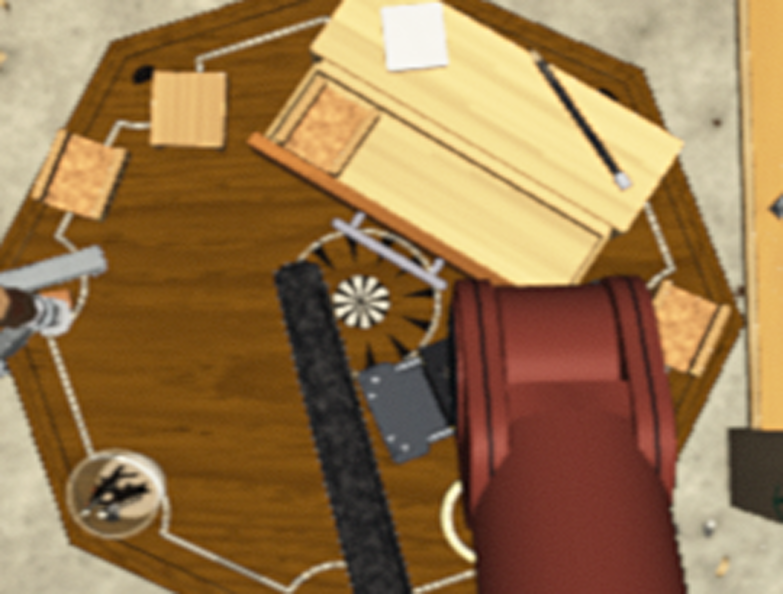

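Request:
drive_tool:
  moves:
    - {"rotation":[0,0,0],"slide":[0,0,2.5],"fingers":0.4}
    - {"rotation":[0,0,0],"slide":[0,0,5.8],"fingers":0.4}
    - {"rotation":[0,0,0],"slide":[0,0,5.8],"fingers":0.4}
    - {"rotation":[0,0,0],"slide":[0,0,5.8],"fingers":1}
    - {"rotation":[0,0,0],"slide":[0,0,5.8],"fingers":1}

```text
time_s: 9.6
eef_pos: [0.4573, -0.077, 0.012]
orientation: [0.981, 0.196, -0.0, 0.0]
force: [1.4, -0.5, 0.0]
finger_gap: 0.0169
finger_force: 0.0
```

Request:
drive_tool:
  moves:
    - {"rotation":[0,0,0],"slide":[0,0,0],"fingers":1}
    - {"rotation":[0,0,0],"slide":[0,0,-2.5],"fingers":1}
    - {"rotation":[0,0,0],"slide":[0,0,-6],"fingers":1}
    - {"rotation":[0,0,0],"slide":[0,0,-10],"fingers":1}
    - {"rotation":[0,0,0],"slide":[0,0,-10],"fingers":1}

```text
time_s: 10.1
eef_pos: [0.4603, -0.0773, 0.1166]
orientation: [0.981, 0.196, 0.003, 0.002]
force: [0.8, 0.5, -0.3]
finger_gap: 0.0077
finger_force: 25.0
```

```bash
python3 - <<'E'
from h import *
a=dr(0,.042-.026); print(a,status.sense()["finger_force"])
plan((*((a+[.4566,-.0768])/2),.125,-10),(*a,.075,-32.8),(*a,.034,-32.8))
t=optics.snapshot("top"); s=optics.snapshot("scene")
for l in ("up_1_mid","down_1_mid"):
  for p in (t,s): print(l,[(round(d["p"],2),np.round(d["bbox"]).tolist()) for d in spotter.search_frame(l,p)])
A=cv2.resize(t["color"][170:240,95:185],(540,420),interpolation=cv2.INTER_CUBIC)
B=cv2.resize(s["color"][240:340,110:200],(378,420),interpolation=cv2.INTER_CUBIC)
cv2.imwrite("pics/c1.png",cv2.resize(np.hstack([A,B]),(800,366)))
q,c=fit(t,tuple(px(t,(*dr(0,.105),.03))),DY,z0=.02); d=q[:2]-C; print("A", q,c, np.cos(DY)*d[0]+np.sin(DY)*d[1], -np.sin(DY)*d[0]+np.cos(DY)*d[1])
E
```

```text
[ 0.62196733 -0.02655093] 24.978424608707428
from [ 0.4603 -0.0773  0.1166] th 22.7
[0.539, -0.052, 0.125, -10.0] slide [ 8.28  0.68 -0.79] rot [ 0.2 -0.4 32.7]
[0.622, -0.027, 0.075, -32.8] slide [ 7.71 -3.91  5.  ] rot [ 0.   0.  22.8]
[0.622, -0.027, 0.034, -32.8] slide [0.  0.  4.1] rot [0. 0. 0.]
up_1_mid [(0.76, [221.0, 120.0, 261.0, 159.0])]
up_1_mid [(0.67, [193.0, 182.0, 219.0, 194.0])]
down_1_mid [(0.4, [363.0, 196.0, 379.0, 227.0]), (0.39, [216.0, 117.0, 340.0, 198.0])]
down_1_mid []
A [ 0.68053784  0.03684055 -0.77576475] 0.7017951337737014 0.014892722715919106 0.1010128863324809
```

View pics/c1.png

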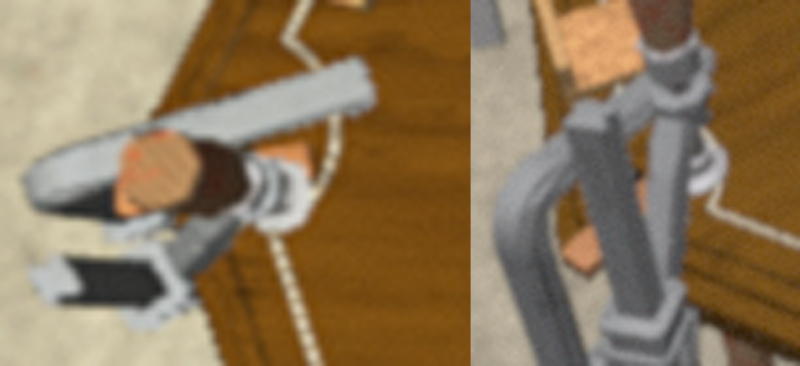

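Request:
drive_tool:
  moves:
    - {"rotation":[0,0,8],"slide":[2,0.2,-1],"fingers":1}
    - {"rotation":[0,0,16],"slide":[4.5,0.4,-1.5],"fingers":1}
    - {"rotation":[0,0,24],"slide":[7,0.6,-1.5],"fingers":1}
    - {"rotation":[0,0,32],"slide":[8.5,0.7,-1.5],"fingers":1}
    - {"rotation":[0,0,32.7],"slide":[8.5,0.7,-1.5],"fingers":1}

```text
time_s: 10.9
eef_pos: [0.539, -0.0493, 0.1251]
orientation: [0.996, -0.088, -0.001, -0.001]
force: [0.4, 1.3, -0.3]
finger_gap: 0.008
finger_force: 25.0
```

Request:
drive_tool:
  moves:
    - {"rotation":[0,0,8],"slide":[3,-1.5,0],"fingers":1}
    - {"rotation":[0,0,16],"slide":[5.5,-2.8,0],"fingers":1}
    - {"rotation":[0,0,22.8],"slide":[7.7,-3.9,3],"fingers":1}
    - {"rotation":[0,0,22.8],"slide":[7.7,-3.9,3],"fingers":1}
    - {"rotation":[0,0,22.8],"slide":[7.7,-3.9,3],"fingers":1}

```text
time_s: 11.4
eef_pos: [0.6193, -0.0256, 0.0947]
orientation: [0.96, -0.28, -0.002, 0.001]
force: [0.4, 0.3, -0.7]
finger_gap: 0.0079
finger_force: 25.0
```

Request:
drive_tool:
  moves:
    - {"rotation":[0,0,0],"slide":[0,0,0],"fingers":1}
    - {"rotation":[0,0,0],"slide":[0,0,0],"fingers":1}
    - {"rotation":[0,0,0],"slide":[0,0,0],"fingers":1}
    - {"rotation":[0,0,0],"slide":[0,0,0],"fingers":1}

```text
time_s: 11.8
eef_pos: [0.6208, -0.0261, 0.097]
orientation: [0.959, -0.282, 0.0, 0.0]
force: [-0.0, -0.1, 0.1]
finger_gap: 0.0078
finger_force: 25.0
```

```bash
python3 - <<'E'
from h import *
a=dr(0,.042-.026); print(status.sense()["finger_gap"])
plan((*a,.07,-32.8),(*a,.033,-32.8))
E
```

```text
0.007754524693237854
from [ 0.6208 -0.0261  0.097 ] th -32.8
[0.622, -0.027, 0.07, -32.8] slide [ 0.12 -0.03  2.7 ] rot [ 0. -0. -0.]
[0.622, -0.027, 0.033, -32.8] slide [0.  0.  3.7] rot [0. 0. 0.]
```

Request:
drive_tool:
  moves:
    - {"rotation":[0,0,0],"slide":[0.12,0,2],"fingers":1}
    - {"rotation":[0,0,0],"slide":[0.12,0,4],"fingers":1}
    - {"rotation":[0,0,0],"slide":[0.12,0,5.4],"fingers":1}
    - {"rotation":[0,0,0],"slide":[0.12,0,6.4],"fingers":1}
    - {"rotation":[0,0,0],"slide":[0.12,0,6.5],"fingers":1}

```text
time_s: 12.3
eef_pos: [0.6222, -0.0266, 0.0313]
orientation: [0.959, -0.283, 0.0, 0.0]
force: [0.1, 0.1, 0.7]
finger_gap: 0.0077
finger_force: 25.0
```

Request:
drive_tool:
  moves:
    - {"rotation":[0,0,0],"slide":[0,0,0],"fingers":1}
    - {"rotation":[0,0,0],"slide":[0,0,0],"fingers":1}

```text
time_s: 12.5
eef_pos: [0.6219, -0.0262, 0.0315]
orientation: [0.959, -0.282, -0.0, 0.0]
force: [-0.2, -0.2, -1.0]
finger_gap: 0.0071
finger_force: 25.0
```

Request:
drive_tool:
  moves:
    - {"rotation":[0,0,0],"slide":[0,0,0],"fingers":0.5}
    - {"rotation":[0,0,0],"slide":[0,0,0],"fingers":0.5}
    - {"rotation":[0,0,0],"slide":[0,0,-3],"fingers":0.4}
    - {"rotation":[0,0,0],"slide":[0,0,-7],"fingers":-1}
    - {"rotation":[0,0,0],"slide":[0,0,-9],"fingers":-1}

```text
time_s: 13.0
eef_pos: [0.6231, -0.026, 0.1246]
orientation: [0.959, -0.282, 0.002, -0.0]
force: [0.4, -0.2, 0.8]
finger_gap: 0.0345
finger_force: 0.0
```

```bash
python3 - <<'E'
from h import *
plan((.6922,.1634,.12,-1.4),(.6922,.1634,.014,-1.4))
E
```

```text
from [ 0.6231 -0.026   0.1246] th -32.8
[0.692, 0.163, 0.12, -1.4] slide [ -4.45 -19.66   0.48] rot [ -0.   -0.2 -31.4]
[0.692, 0.163, 0.014, -1.4] slide [ 0.   0.  10.6] rot [0. 0. 0.]
```

Request:
drive_tool:
  moves:
    - {"rotation":[0,0,-8],"slide":[-1.1,-5,0],"fingers":-1}
    - {"rotation":[0,0,-16],"slide":[-2.2,-10,0],"fingers":-1}
    - {"rotation":[0,0,-24],"slide":[-3.3,-15,0],"fingers":-1}
    - {"rotation":[0,0,-31.4],"slide":[-4.4,-19.6,0],"fingers":-1}
    - {"rotation":[0,0,-31.4],"slide":[-4.4,-19.6,0],"fingers":-1}

```text
time_s: 13.5
eef_pos: [0.6902, 0.172, 0.1209]
orientation: [1.0, -0.006, -0.001, -0.003]
force: [-1.1, 0.9, -0.4]
finger_gap: 0.0737
finger_force: 0.0
```

Request:
drive_tool:
  moves:
    - {"rotation":[0,0,0],"slide":[0,0,3],"fingers":-1}
    - {"rotation":[0,0,0],"slide":[0,0,6],"fingers":-1}
    - {"rotation":[0,0,0],"slide":[0,0,6],"fingers":-1}
    - {"rotation":[0,0,0],"slide":[0,0,6],"fingers":-1}

```text
time_s: 13.9
eef_pos: [0.6909, 0.1621, 0.0615]
orientation: [1.0, -0.012, -0.001, 0.0]
force: [-0.5, 0.8, 0.2]
finger_gap: 0.0863
finger_force: 0.0
```

```bash
python3 - <<'E'
from h import *
t=optics.snapshot("top")
plan((.6922,.1634,.014,-1.4))
for k in(.105,.042):
    q,c=fit(t,tuple(px(t,(*dr(0,k),.035))),DY,z0=.02,r=30); print(k,q,c)
cv2.imwrite("pics/a6.png",cv2.resize(t["color"][85:215,130:300],None,fx=4.6,fy=4.6,interpolation=cv2.INTER_CUBIC))
for y in (.105,.042): print([((px(t,q)-[130,85])*4.6).round().tolist() for q in boxpts(*dr(0,y),DY,z0=.048,z1=.048)][::2])
E
```

```text
from [0.6917 0.1625 0.0627] th -1.4
[0.692, 0.163, 0.014, -1.4] slide [ 0.04 -0.09  4.87] rot [-0. -0. -0.]
0.105 [ 0.69787436  0.02342306 -1.05242604] 0.4952702906037777
0.042 [ 0.65176691 -0.02557312 -0.71629516] 0.6999504908649608
[[528.0, 320.0], [430.0, 257.0], [598.0, 212.0], [500.0, 150.0]]
[[633.0, 386.0], [533.0, 323.0], [702.0, 278.0], [603.0, 215.0]]
```

View pics/a6.png

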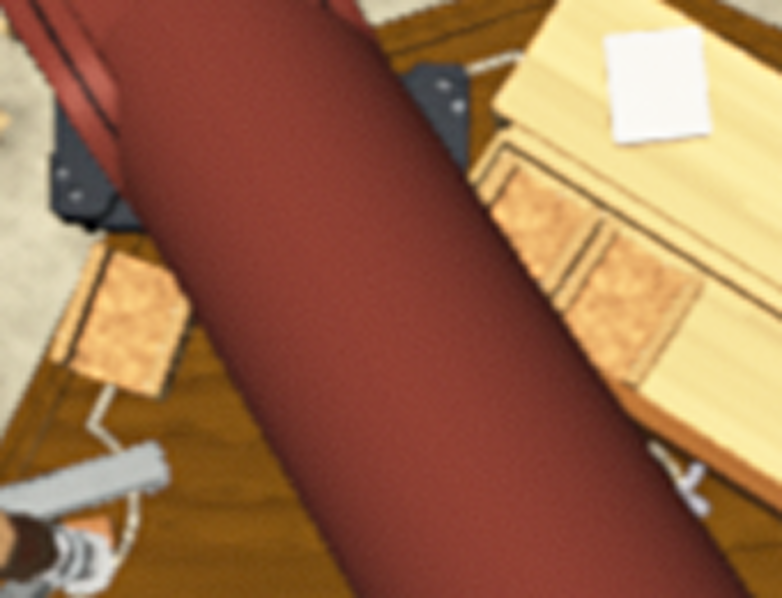

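Request:
drive_tool:
  moves:
    - {"rotation":[0,0,0],"slide":[0,-0.09,2],"fingers":-1}
    - {"rotation":[0,0,0],"slide":[0,-0.09,4.8],"fingers":-1}
    - {"rotation":[0,0,0],"slide":[0,-0.09,4.8],"fingers":-1}
    - {"rotation":[0,0,0],"slide":[0,-0.09,4.8],"fingers":0}
    - {"rotation":[0,0,0],"slide":[0,-0.09,4.8],"fingers":0}

```text
time_s: 14.45
eef_pos: [0.6924, 0.1636, 0.0157]
orientation: [1.0, -0.013, 0.001, -0.0]
force: [0.2, -0.1, -0.1]
finger_gap: 0.0778
finger_force: 0.0
```

Request:
drive_tool:
  moves:
    - {"rotation":[0,0,0],"slide":[0,0,0],"fingers":0}
    - {"rotation":[0,0,0],"slide":[0,0,0],"fingers":0}
    - {"rotation":[0,0,0],"slide":[0,0,0],"fingers":0}
    - {"rotation":[0,0,0],"slide":[0,0,0],"fingers":0}

```text
time_s: 14.85
eef_pos: [0.6916, 0.1632, 0.0142]
orientation: [1.0, -0.013, 0.0, 0.0]
force: [-0.9, -0.4, 6.3]
finger_gap: 0.0597
finger_force: 25.0
```

```bash
python3 - <<'E'
from h import *
a=dr(0,.0735)
p=now(); plan((p[0][0],p[0][1],.13,-1.4),(*a,.12,-32.8),(*a,.043,-32.8))
E
```

```text
from [0.6916 0.1632 0.0142] th -1.4
[0.692, 0.163, 0.13, -1.4] slide [ 1.000e-02  0.000e+00 -1.158e+01] rot [ 0. -0. -0.]
[0.653, 0.022, 0.12, -32.8] slide [-3.5  14.23  1.  ] rot [ 0.   0.  31.4]
[0.653, 0.022, 0.043, -32.8] slide [0.  0.  7.7] rot [0. 0. 0.]
```

Request:
drive_tool:
  moves:
    - {"rotation":[0,0,0],"slide":[0,0,-2.5],"fingers":0}
    - {"rotation":[0,0,0],"slide":[0,0,-6],"fingers":0}
    - {"rotation":[0,0,0],"slide":[0,0,-10],"fingers":0}
    - {"rotation":[0,0,0],"slide":[0,0,-11.6],"fingers":0}
    - {"rotation":[0,0,0],"slide":[0,0,-11.6],"fingers":0}

```text
time_s: 15.35
eef_pos: [0.6925, 0.1638, 0.1323]
orientation: [1.0, -0.012, 0.002, -0.0]
force: [0.4, 0.6, -0.1]
finger_gap: 0.0595
finger_force: 25.0
```

Request:
drive_tool:
  moves:
    - {"rotation":[0,0,8],"slide":[-0.9,3.6,0],"fingers":0}
    - {"rotation":[0,0,16],"slide":[-1.8,7.2,0],"fingers":0}
    - {"rotation":[0,0,24],"slide":[-2.7,10.8,0],"fingers":0}
    - {"rotation":[0,0,31.4],"slide":[-3.5,14.2,1],"fingers":0}
    - {"rotation":[0,0,31.4],"slide":[-3.5,14.2,1],"fingers":0}

```text
time_s: 15.85
eef_pos: [0.6504, 0.0142, 0.1159]
orientation: [0.958, -0.288, -0.002, 0.003]
force: [0.2, -0.5, -1.7]
finger_gap: 0.0599
finger_force: 25.0
```

Request:
drive_tool:
  moves:
    - {"rotation":[0,0,0],"slide":[0,0,1],"fingers":0}
    - {"rotation":[0,0,0],"slide":[0,0,2],"fingers":0}
    - {"rotation":[0,0,0],"slide":[0,0,2],"fingers":0}
    - {"rotation":[0,0,0],"slide":[0,0,2],"fingers":0}
    - {"rotation":[0,0,0],"slide":[0,0,2],"fingers":0}

```text
time_s: 16.35
eef_pos: [0.6528, 0.023, 0.0993]
orientation: [0.959, -0.282, -0.0, 0.0]
force: [-0.5, -0.0, -0.2]
finger_gap: 0.0597
finger_force: 25.0
```

```bash
python3 - <<'E'
from h import *
a=dr(0,.0735)
plan((*a,.0425,-32.8)); print(status.sense()["finger_gap"])
E
```

```text
from [0.6528 0.023  0.0993] th -32.7
[0.653, 0.022, 0.042, -32.8] slide [0.09 0.08 5.68] rot [0.  0.  0.1]
0.059728501372412215
```

Request:
drive_tool:
  moves:
    - {"rotation":[0,0,0.1],"slide":[0.09,0.08,2],"fingers":0}
    - {"rotation":[0,0,0.1],"slide":[0.09,0.08,3.5],"fingers":0}
    - {"rotation":[0,0,0.1],"slide":[0.09,0.08,4.5],"fingers":0}
    - {"rotation":[0,0,0.1],"slide":[0.09,0.08,5.3],"fingers":0}
    - {"rotation":[0,0,0.1],"slide":[0.09,0.08,5.7],"fingers":0}

```text
time_s: 16.85
eef_pos: [0.6527, 0.0209, 0.0419]
orientation: [0.959, -0.283, -0.0, 0.0]
force: [-8.5, -5.1, 28.7]
finger_gap: 0.06
finger_force: 25.0
```

Request:
drive_tool:
  moves:
    - {"rotation":[0,0,0],"slide":[0,0,0],"fingers":0}
    - {"rotation":[0,0,0],"slide":[0,0,0],"fingers":0}

```text
time_s: 17.05
eef_pos: [0.6532, 0.021, 0.0426]
orientation: [0.959, -0.283, 0.0, 0.0]
force: [0.1, 0.4, -0.7]
finger_gap: 0.0598
finger_force: 25.0
```

Request:
drive_tool:
  moves:
    - {"rotation":[0,0,0],"slide":[0,0,0],"fingers":-0.55}
    - {"rotation":[0,0,0],"slide":[0,0,0],"fingers":-0.55}
    - {"rotation":[0,0,0],"slide":[0,0,-3],"fingers":-0.55}
    - {"rotation":[0,0,0],"slide":[0,0,-6],"fingers":0.4}
    - {"rotation":[0,0,0],"slide":[0,0,-8],"fingers":0.4}

```text
time_s: 17.55
eef_pos: [0.6536, 0.0212, 0.1246]
orientation: [0.959, -0.283, 0.001, -0.0]
force: [0.5, 0.1, -0.8]
finger_gap: 0.0579
finger_force: 0.0
```

```bash
python3 - <<'E'
from h import *
t=optics.snapshot("top")
for n,uv,d in (("left",(157,155),-16.7),("r1",(363,212),-23)):
    q,c=fit(t,uv,np.radians(d)); print(n,q.round(4),round(np.degrees(q[2]),1),round(c,3))
m=(.503,-.218)
plan((.56,-.11,.12,-28),(*m,.10,-23.5),(*m,.0115,-23.5))
E
```

```text
left [ 0.632   0.2551 -0.2789] -16.0 0.108
r1 [ 0.4924 -0.2427 -0.3894] -22.3 0.144
from [0.6551 0.0214 0.1278] th -32.9
[0.56, -0.11, 0.12, -28.0] slide [-0.85 16.2   0.73] rot [-0.2 -0.3 -4.9]
[0.503, -0.218, 0.1, -23.5] slide [ 0.04 12.21  2.  ] rot [ 0.   0.  -4.5]
[0.503, -0.218, 0.012, -23.5] slide [0.   0.   8.85] rot [0. 0. 0.]
```

Request:
drive_tool:
  moves:
    - {"rotation":[0,0,-2],"slide":[-0.2,4,0],"fingers":0.4}
    - {"rotation":[0,0,-3],"slide":[-0.4,8,0],"fingers":0.4}
    - {"rotation":[0,0,-5],"slide":[-0.8,12,0],"fingers":0.4}
    - {"rotation":[0,0,-5],"slide":[-0.9,16.2,0.5],"fingers":0.4}
    - {"rotation":[0,0,-5],"slide":[-0.9,16.2,0.5],"fingers":0.4}

```text
time_s: 18.1
eef_pos: [0.554, -0.1166, 0.1165]
orientation: [0.97, -0.245, -0.001, 0.002]
force: [-0.4, -0.1, -0.1]
finger_gap: 0.0266
finger_force: 0.0
```

Request:
drive_tool:
  moves:
    - {"rotation":[0,0,-2],"slide":[0,4,1],"fingers":0.4}
    - {"rotation":[0,0,-4.5],"slide":[0,8,2],"fingers":0.4}
    - {"rotation":[0,0,-5],"slide":[0,12.2,4],"fingers":0.4}
    - {"rotation":[0,0,-5],"slide":[0,12.2,4],"fingers":0.4}
    - {"rotation":[0,0,-5],"slide":[0,12.2,4],"fingers":0.4}

```text
time_s: 18.6
eef_pos: [0.4997, -0.2185, 0.077]
orientation: [0.98, -0.2, -0.001, 0.0]
force: [0.8, 0.6, -0.0]
finger_gap: 0.0262
finger_force: 0.0
```

Request:
drive_tool:
  moves:
    - {"rotation":[0,0,0],"slide":[0,0,0],"fingers":0.4}
    - {"rotation":[0,0,0],"slide":[0,0,0],"fingers":0.4}
    - {"rotation":[0,0,0],"slide":[0,0,0],"fingers":0.4}

```text
time_s: 18.9
eef_pos: [0.501, -0.2169, 0.0778]
orientation: [0.98, -0.198, 0.0, 0.0]
force: [-0.6, 0.8, -0.1]
finger_gap: 0.0258
finger_force: 0.0
```

```bash
python3 - <<'E'
from h import *
m=(.5025,-.2188)
plan((*m,.0115,-22.7)); print(status.sense()["finger_gap"])
E
```

```text
from [ 0.501  -0.2169  0.0778] th -22.8
[0.502, -0.219, 0.012, -22.7] slide [0.2  0.12 6.63] rot [ 0.  -0.  -0.1]
0.025776832646005634
```

Request:
drive_tool:
  moves:
    - {"rotation":[0,0,0],"slide":[0.2,0.12,3],"fingers":0.4}
    - {"rotation":[0,0,0],"slide":[0.2,0.12,6.6],"fingers":0.4}
    - {"rotation":[0,0,0],"slide":[0.2,0.12,6.6],"fingers":0.4}
    - {"rotation":[0,0,0],"slide":[0.2,0.12,6.6],"fingers":1}
    - {"rotation":[0,0,0],"slide":[0.2,0.12,6.6],"fingers":1}

```text
time_s: 19.4
eef_pos: [0.5017, -0.2195, 0.0117]
orientation: [0.98, -0.198, -0.0, 0.0]
force: [0.2, -0.1, 0.5]
finger_gap: 0.0169
finger_force: 0.0
```

Request:
drive_tool:
  moves:
    - {"rotation":[0,0,0],"slide":[0,0,0],"fingers":1}
    - {"rotation":[0,0,0],"slide":[0,0,-2.5],"fingers":1}
    - {"rotation":[0,0,0],"slide":[0,0,-6],"fingers":1}
    - {"rotation":[0,0,0],"slide":[0,0,-10],"fingers":1}
    - {"rotation":[0,0,0],"slide":[0,0,-10],"fingers":1}

```text
time_s: 19.9
eef_pos: [0.5047, -0.2208, 0.1171]
orientation: [0.98, -0.199, 0.004, 0.001]
force: [-0.5, -0.7, -0.6]
finger_gap: 0.0076
finger_force: 25.0
```

```bash
python3 - <<'E'
from h import *
a=dr(0,-.105+.026); print(a)
plan((*a,.11,-32.8),(*a,.09,-32.8))
t=optics.snapshot("top"); s=optics.snapshot("scene")
A=cv2.resize(t["color"][100:215,205:345],(400,329),interpolation=cv2.INTER_CUBIC)
B=cv2.resize(s["color"][145:225,180:320],(400,229),interpolation=cv2.INTER_CUBIC)
I=np.zeros((560,400,3),np.uint8);I[:329]=A;I[331:]=B; cv2.imwrite("pics/e1.png",I)
E
```

```text
[ 0.57050505 -0.10640476]
from [ 0.5047 -0.2208  0.1171] th -22.9
[0.571, -0.106, 0.11, -32.8] slide [  1.6  -13.1    0.71] rot [ 0.  -0.5  9.9]
[0.571, -0.106, 0.09, -32.8] slide [0. 0. 2.] rot [0. 0. 0.]
```

View pics/e1.png

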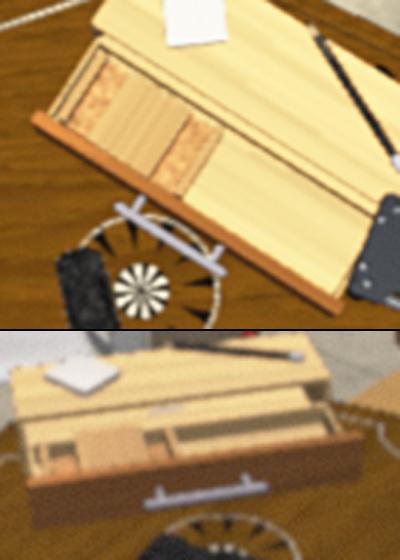

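Request:
drive_tool:
  moves:
    - {"rotation":[0,0,3],"slide":[0.4,-3.3,-0.7],"fingers":1}
    - {"rotation":[0,0,6],"slide":[0.9,-6.6,-0.7],"fingers":1}
    - {"rotation":[0,0,9.9],"slide":[1.6,-10,-0.7],"fingers":1}
    - {"rotation":[0,0,9.9],"slide":[1.8,-13.2,-0.5],"fingers":1}
    - {"rotation":[0,0,9.9],"slide":[1.8,-13.2,-0.5],"fingers":1}

```text
time_s: 20.5
eef_pos: [0.5702, -0.0994, 0.1148]
orientation: [0.96, -0.279, -0.001, -0.001]
force: [0.6, 0.7, -0.7]
finger_gap: 0.0081
finger_force: 25.0
```

Request:
drive_tool:
  moves:
    - {"rotation":[0,0,0],"slide":[0,0,1],"fingers":1}
    - {"rotation":[0,0,0],"slide":[0,0,2],"fingers":1}
    - {"rotation":[0,0,0],"slide":[0,0,2],"fingers":1}
    - {"rotation":[0,0,0],"slide":[0,0,2],"fingers":1}
    - {"rotation":[0,0,0],"slide":[0,0,2],"fingers":1}

```text
time_s: 21.0
eef_pos: [0.5695, -0.1059, 0.0965]
orientation: [0.959, -0.283, -0.0, 0.0]
force: [-0.2, 0.2, 0.3]
finger_gap: 0.0075
finger_force: 25.0
```

```bash
python3 - <<'E'
from h import *
a=dr(0,-.105+.026)
plan((*a,.0315,-32.8)); print(status.sense()["finger_gap"])
E
```

```text
from [ 0.5695 -0.1059  0.0965] th -32.9
[0.571, -0.106, 0.032, -32.8] slide [ 0.11 -0.02  6.5 ] rot [ 0.  -0.  -0.1]
0.007540273430852139
```

Request:
drive_tool:
  moves:
    - {"rotation":[0,0,0],"slide":[0.11,0,2],"fingers":1}
    - {"rotation":[0,0,0],"slide":[0.11,0,4],"fingers":1}
    - {"rotation":[0,0,0],"slide":[0.11,0,5.4],"fingers":1}
    - {"rotation":[0,0,0],"slide":[0.11,0,6.3],"fingers":1}
    - {"rotation":[0,0,0],"slide":[0.11,0,6.5],"fingers":1}

```text
time_s: 21.5
eef_pos: [0.5712, -0.1068, 0.0322]
orientation: [0.959, -0.283, 0.001, 0.001]
force: [-4.4, -2.0, 20.8]
finger_gap: 0.0078
finger_force: 25.0
```

Request:
drive_tool:
  moves:
    - {"rotation":[0,0,0],"slide":[0,0,0],"fingers":1}
    - {"rotation":[0,0,0],"slide":[0,0,0],"fingers":1}

```text
time_s: 21.7
eef_pos: [0.5713, -0.1067, 0.0323]
orientation: [0.959, -0.283, 0.001, 0.001]
force: [0.2, -2.9, 5.5]
finger_gap: 0.0075
finger_force: 25.0
```

Request:
drive_tool:
  moves:
    - {"rotation":[0,0,0],"slide":[0,0,-0.1],"fingers":0.5}
    - {"rotation":[0,0,0],"slide":[0,0,-0.1],"fingers":0.5}
    - {"rotation":[0,0,0],"slide":[0,0,-3],"fingers":0.4}
    - {"rotation":[0,0,0],"slide":[0,0,-7],"fingers":0.4}
    - {"rotation":[0,0,0],"slide":[0,0,-10],"fingers":0.4}

```text
time_s: 22.2
eef_pos: [0.5707, -0.1053, 0.1331]
orientation: [0.959, -0.282, 0.0, -0.0]
force: [0.8, 0.2, -0.7]
finger_gap: 0.0257
finger_force: 0.0
```

```bash
python3 - <<'E'
from h import *
t=optics.snapshot("top")
for n,uv,d in (("left",(157,155),-16.7),):
    q,c=fit(t,uv,np.radians(d)); print(n,q.round(4),round(np.degrees(q[2]),1),round(c,3))
y=q[2]; m=(q[0]-.026*np.sin(y),q[1]+.026*np.cos(y)); print(m); d=np.degrees(y)
plan((.605,.08,.14,-24),(*m,.12,d),(*m,.0115,d))
E
```

```text
left [ 0.632   0.2546 -0.2968] -17.0 0.111
(np.float64(0.6395916025418332), np.float64(0.27947874661342903))
from [ 0.5731 -0.1055  0.138 ] th -32.8
[0.605, 0.08, 0.14, -24.0] slide [ -7.37 -17.32  -0.21] rot [-0.1 -0.4 -8.8]
[0.64, 0.279, 0.12, -17.003] slide [ -4.95 -19.63   2.  ] rot [ 0.  0. -7.]
[0.64, 0.279, 0.012, -17.003] slide [ 0.    0.   10.85] rot [0. 0. 0.]
```

Request:
drive_tool:
  moves:
    - {"rotation":[0,0,-3],"slide":[-1.8,-4.3,0],"fingers":0.4}
    - {"rotation":[0,0,-6],"slide":[-3.6,-8.6,0],"fingers":0.4}
    - {"rotation":[0,0,-8.8],"slide":[-5.4,-13,0],"fingers":0.4}
    - {"rotation":[0,0,-8.8],"slide":[-7.3,-17.3,0],"fingers":0.4}
    - {"rotation":[0,0,-8.8],"slide":[-7.3,-17.3,0],"fingers":0.4}

```text
time_s: 22.75
eef_pos: [0.6021, 0.0884, 0.1313]
orientation: [0.979, -0.203, -0.001, -0.002]
force: [0.1, 1.0, 0.3]
finger_gap: 0.0262
finger_force: 0.0
```

Request:
drive_tool:
  moves:
    - {"rotation":[0,0,-2],"slide":[-1.2,-4.8,0],"fingers":0.4}
    - {"rotation":[0,0,-4],"slide":[-2.4,-9.6,0],"fingers":0.4}
    - {"rotation":[0,0,-6],"slide":[-3.6,-14.4,0],"fingers":0.4}
    - {"rotation":[0,0,-7],"slide":[-4.9,-19.6,1],"fingers":0.4}
    - {"rotation":[0,0,-7],"slide":[-4.9,-19.6,1],"fingers":0.4}

```text
time_s: 23.25
eef_pos: [0.6349, 0.2865, 0.1194]
orientation: [0.99, -0.143, -0.002, -0.002]
force: [-1.4, 0.2, -0.1]
finger_gap: 0.0263
finger_force: 0.0
```

Request:
drive_tool:
  moves:
    - {"rotation":[0,0,0],"slide":[0,0,2],"fingers":0.4}
    - {"rotation":[0,0,0],"slide":[0,0,4],"fingers":0.4}
    - {"rotation":[0,0,0],"slide":[0,0,4],"fingers":0.4}
    - {"rotation":[0,0,0],"slide":[0,0,4],"fingers":0.4}
    - {"rotation":[0,0,0],"slide":[0,0,4],"fingers":0.4}

```text
time_s: 23.75
eef_pos: [0.6385, 0.2782, 0.0824]
orientation: [0.989, -0.148, 0.0, -0.0]
force: [0.3, -0.6, -0.1]
finger_gap: 0.0261
finger_force: 0.0
```

```bash
python3 - <<'E'
from h import *
m=(.6395,.2798)
plan((*m,.0115,-16.8)); print(status.sense()["finger_gap"])
t=optics.snapshot("top")
v=lambda w:np.array(w)
d=[(k,*fit(t,tuple(px(t,(*dr(0,k),.035))),DY,z0=.02,r=30)) for k in(-.105,)]; print(d)
E
```

```text
from [0.6385 0.2782 0.0824] th -17.0
[0.64, 0.28, 0.012, -16.8] slide [ 0.05 -0.18  7.09] rot [-0.  -0.  -0.2]
0.026105091013378982
[(-0.105, array([ 0.56906484, -0.13509983, -0.22437651]), np.float64(0.6717554286602183))]
```

Request:
drive_tool:
  moves:
    - {"rotation":[0,0,0],"slide":[0,-0.18,3],"fingers":0.4}
    - {"rotation":[0,0,0],"slide":[0,-0.18,7],"fingers":0.4}
    - {"rotation":[0,0,0],"slide":[0,-0.18,7],"fingers":0.4}
    - {"rotation":[0,0,0],"slide":[0,-0.18,7],"fingers":1}
    - {"rotation":[0,0,0],"slide":[0,-0.18,7],"fingers":1}

```text
time_s: 24.3
eef_pos: [0.6387, 0.2798, 0.0121]
orientation: [0.989, -0.148, 0.0, 0.0]
force: [0.9, 1.0, 0.4]
finger_gap: 0.0169
finger_force: 0.0
```

Request:
drive_tool:
  moves:
    - {"rotation":[0,0,0],"slide":[0,0,0],"fingers":1}
    - {"rotation":[0,0,0],"slide":[0,0,-2.5],"fingers":1}
    - {"rotation":[0,0,0],"slide":[0,0,-6],"fingers":1}
    - {"rotation":[0,0,0],"slide":[0,0,-10],"fingers":1}
    - {"rotation":[0,0,0],"slide":[0,0,-12],"fingers":1}

```text
time_s: 24.8
eef_pos: [0.6395, 0.2806, 0.1355]
orientation: [0.989, -0.148, 0.002, -0.001]
force: [0.9, 1.0, -0.9]
finger_gap: 0.0075
finger_force: 25.0
```

```bash
python3 - <<'E'
from h import *
a=dr(0,-.042+.026); print(a)
plan((.63,.13,.13,-25),(*a,.12,-32.8))
t=optics.snapshot("top")
cv2.imwrite("pics/f1.png",cv2.resize(t["color"][100:215,205:345],(700,575),interpolation=cv2.INTER_CUBIC))
# leg-edge detection of pinched (+y) leg for placed D guard, expected corners
print([((px(t,q)-[205,100])*5).round().tolist() for q in boxpts(*dr(0,-.105),DY,z0=.048,z1=.048)][::2])
E
```

```text
[ 0.60463267 -0.05344907]
from [0.6395 0.2806 0.1355] th -17.0
[0.63, 0.13, 0.13, -25.0] slide [ 3.49 14.68  0.53] rot [-0.2 -0.2  8. ]
[0.605, -0.053, 0.12, -32.8] slide [ 5.45 17.7   1.  ] rot [0.  0.  7.8]
[[580.0, 514.0], [470.0, 445.0], [655.0, 395.0], [545.0, 326.0]]
```

Request:
drive_tool:
  moves:
    - {"rotation":[0,0,2],"slide":[0.9,3.7,0],"fingers":1}
    - {"rotation":[0,0,4],"slide":[1.8,7.4,0],"fingers":1}
    - {"rotation":[0,0,6],"slide":[2.7,11,0],"fingers":1}
    - {"rotation":[0,0,8],"slide":[3.5,14.7,0],"fingers":1}
    - {"rotation":[0,0,8],"slide":[3.5,14.7,0],"fingers":1}

```text
time_s: 25.35
eef_pos: [0.6295, 0.1212, 0.1311]
orientation: [0.975, -0.221, 0.0, 0.002]
force: [0.3, -0.1, -1.0]
finger_gap: 0.0076
finger_force: 25.0
```

Request:
drive_tool:
  moves:
    - {"rotation":[0,0,2],"slide":[1.4,4.4,0],"fingers":1}
    - {"rotation":[0,0,4],"slide":[2.8,8.8,0],"fingers":1}
    - {"rotation":[0,0,6],"slide":[4.1,13.2,0],"fingers":1}
    - {"rotation":[0,0,7.8],"slide":[5.45,17.7,0],"fingers":1}
    - {"rotation":[0,0,7.8],"slide":[5.45,17.7,0],"fingers":1}

```text
time_s: 25.85
eef_pos: [0.6024, -0.0634, 0.1311]
orientation: [0.958, -0.288, -0.0, 0.002]
force: [-0.1, -0.4, -1.3]
finger_gap: 0.0077
finger_force: 25.0
```

Request:
drive_tool:
  moves:
    - {"rotation":[0,0,0],"slide":[0,0,2],"fingers":1}
    - {"rotation":[0,0,0],"slide":[0,0,3],"fingers":1}
    - {"rotation":[0,0,0],"slide":[0,0,3],"fingers":1}
    - {"rotation":[0,0,0],"slide":[0,0,3],"fingers":1}
    - {"rotation":[0,0,0],"slide":[0,0,3],"fingers":1}

```text
time_s: 26.35
eef_pos: [0.6039, -0.054, 0.102]
orientation: [0.959, -0.282, 0.0, 0.0]
force: [1.1, 0.5, -0.7]
finger_gap: 0.0076
finger_force: 25.0
```

```bash
python3 - <<'E'
from h import *
a=dr(0,-.0425+.026)
plan((*a,.0315,-32.8)); print(status.sense()["finger_gap"])
E
```

```text
from [ 0.6039 -0.054   0.102 ] th -32.8
[0.604, -0.054, 0.032, -32.8] slide [ 0.03 -0.04  7.05] rot [ 0. -0.  0.]
0.00759812221285783
```

View pics/f1.png

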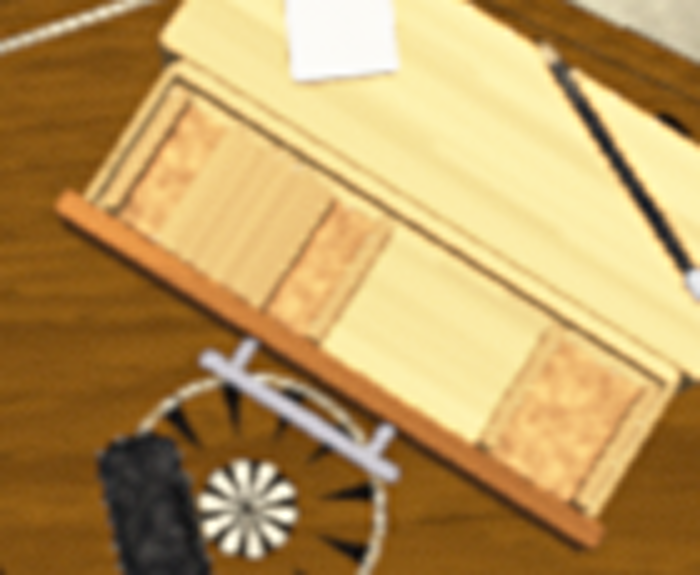

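Request:
drive_tool:
  moves:
    - {"rotation":[0,0,0],"slide":[0.03,-0.02,2.5],"fingers":1}
    - {"rotation":[0,0,0],"slide":[0.03,-0.02,4.6],"fingers":1}
    - {"rotation":[0,0,0],"slide":[0.03,-0.02,6],"fingers":1}
    - {"rotation":[0,0,0],"slide":[0.03,-0.02,6.8],"fingers":1}
    - {"rotation":[0,0,0],"slide":[0.03,-0.02,7.05],"fingers":1}

```text
time_s: 26.85
eef_pos: [0.6045, -0.0548, 0.0317]
orientation: [0.959, -0.283, 0.0, 0.001]
force: [-4.5, -2.1, 18.2]
finger_gap: 0.008
finger_force: 25.0
```

Request:
drive_tool:
  moves:
    - {"rotation":[0,0,0],"slide":[0,0,0],"fingers":1}
    - {"rotation":[0,0,0],"slide":[0,0,0],"fingers":1}

```text
time_s: 27.05
eef_pos: [0.6047, -0.0548, 0.0318]
orientation: [0.959, -0.283, 0.001, 0.0]
force: [0.4, -1.5, 3.1]
finger_gap: 0.0075
finger_force: 25.0
```

Request:
drive_tool:
  moves:
    - {"rotation":[0,0,0],"slide":[0,0,-0.1],"fingers":0.6}
    - {"rotation":[0,0,0],"slide":[0,0,-0.1],"fingers":0.6}
    - {"rotation":[0,0,0],"slide":[0,0,-3],"fingers":0.6}
    - {"rotation":[0,0,0],"slide":[0,0,-6],"fingers":1}
    - {"rotation":[0,0,0],"slide":[0,0,-9],"fingers":1}

```text
time_s: 27.55
eef_pos: [0.6034, -0.0542, 0.1216]
orientation: [0.959, -0.282, -0.001, 0.0]
force: [0.8, -0.4, 0.6]
finger_gap: 0.008
finger_force: 0.0
```

```bash
python3 - <<'E'
from h import *
a=dr(-.105,-.01)
plan((*a,.12,-32.8),(*a,.026,-32.8))
E
```

```text
from [ 0.6034 -0.0542  0.1216] th -32.8
[0.52, 0.008, 0.12, -32.8] slide [-10.44  -0.73   0.17] rot [0.  0.1 0. ]
[0.52, 0.008, 0.026, -32.8] slide [0.  0.  9.4] rot [0. 0. 0.]
```

Request:
drive_tool:
  moves:
    - {"rotation":[0,0,0],"slide":[0,0,0],"fingers":1}
    - {"rotation":[0,0,0],"slide":[0,0,0],"fingers":1}

```text
time_s: 27.75
eef_pos: [0.6041, -0.0544, 0.1213]
orientation: [0.959, -0.282, 0.0, 0.0]
force: [-0.9, -0.4, -0.2]
finger_gap: 0.001
finger_force: 0.0
```

Fingers are empty. Move to in front of the bar.

Request:
drive_tool:
  moves:
    - {"rotation":[0,0,0],"slide":[-3.5,-0.3,0],"fingers":1}
    - {"rotation":[0,0,0],"slide":[-7,-0.6,0],"fingers":1}
    - {"rotation":[0,0,0],"slide":[-10.44,-0.73,0],"fingers":1}
    - {"rotation":[0,0,0],"slide":[-10.44,-0.73,0],"fingers":1}
    - {"rotation":[0,0,0],"slide":[-10.44,-0.73,0],"fingers":1}

```text
time_s: 28.25
eef_pos: [0.5193, 0.0082, 0.1201]
orientation: [0.959, -0.282, -0.001, 0.001]
force: [-0.2, -1.3, -0.4]
finger_gap: 0.0005
finger_force: 0.0
```

Request:
drive_tool:
  moves:
    - {"rotation":[0,0,0],"slide":[0,0,4],"fingers":1}
    - {"rotation":[0,0,0],"slide":[0,0,7],"fingers":1}
    - {"rotation":[0,0,0],"slide":[0,0,9.4],"fingers":1}
    - {"rotation":[0,0,0],"slide":[0,0,9.4],"fingers":1}
    - {"rotation":[0,0,0],"slide":[0,0,9.4],"fingers":1}

```text
time_s: 28.75
eef_pos: [0.5203, 0.0078, 0.0267]
orientation: [0.959, -0.283, -0.001, 0.0]
force: [0.1, 0.7, 1.1]
finger_gap: 0.0003
finger_force: 0.0
```

```bash
python3 - <<'E'
from h import *
p=now(); d=p[0][:2]-C; print("drawer x,y",np.cos(DY)*d[0]+np.sin(DY)*d[1],-np.sin(DY)*d[0]+np.cos(DY)*d[1])
plan((*dr(-.005,-.01),.026,-32.8),(*dr(.008,-.01),.026,-32.8))
t=optics.snapshot("top"); 
print([(round(q["p"],2),np.round(q["bbox"]).tolist()) for q in spotter.search_frame("up_1_mid",t)])
cv2.imwrite("pics/g.png",t["color"])
E
```

```text
drawer x,y -0.10410899672913296 -0.010195070024346511
from [0.5203 0.0078 0.0267] th -32.9
[0.604, -0.046, 0.026, -32.8] slide [ 9.91 -0.03  0.05] rot [ 0.   0.1 -0.1]
[0.615, -0.053, 0.026, -32.8] slide [1.3 0.  0. ] rot [0. 0. 0.]
[(0.56, [226.0, 120.0, 247.0, 150.0])]
```

Request:
drive_tool:
  moves:
    - {"rotation":[0,0,0],"slide":[1,0,0],"fingers":1}
    - {"rotation":[0,0,0],"slide":[2,0,0],"fingers":1}
    - {"rotation":[0,0,0],"slide":[3,0,0],"fingers":1}
    - {"rotation":[0,0,0],"slide":[4,0,0],"fingers":1}
    - {"rotation":[0,0,0],"slide":[5,0,0],"fingers":1}

```text
time_s: 29.35
eef_pos: [0.5627, -0.0193, 0.0268]
orientation: [0.959, -0.283, -0.0, 0.0]
force: [-1.6, 1.8, 1.6]
finger_gap: 0.0003
finger_force: 1.2
```

Request:
drive_tool:
  moves:
    - {"rotation":[0,0,0],"slide":[1,0,0],"fingers":1}
    - {"rotation":[0,0,0],"slide":[2,0,0],"fingers":1}
    - {"rotation":[0,0,0],"slide":[3,0,0],"fingers":1}
    - {"rotation":[0,0,0],"slide":[4,0,0],"fingers":1}
    - {"rotation":[0,0,0],"slide":[4.9,0,0],"fingers":1}

```text
time_s: 29.85
eef_pos: [0.603, -0.0453, 0.0266]
orientation: [0.959, -0.282, -0.001, 0.0]
force: [-11.8, 7.7, 9.2]
finger_gap: 0.0002
finger_force: 6.9
```

Request:
drive_tool:
  moves:
    - {"rotation":[0,0,0],"slide":[0.3,0,0],"fingers":1}
    - {"rotation":[0,0,0],"slide":[0.6,0,0],"fingers":1}
    - {"rotation":[0,0,0],"slide":[0.8,0,0],"fingers":1}
    - {"rotation":[0,0,0],"slide":[1.0,0,0],"fingers":1}
    - {"rotation":[0,0,0],"slide":[1.0,0,0],"fingers":1}

```text
time_s: 30.35
eef_pos: [0.6109, -0.0502, 0.0265]
orientation: [0.959, -0.282, -0.001, 0.0]
force: [-5.7, 3.5, 3.2]
finger_gap: 0.0007
finger_force: 3.3
```

```bash
python3 - <<'E'
from h import *
p=now(); d=p[0][:2]-C; print("drawer x,y",np.cos(DY)*d[0]+np.sin(DY)*d[1],-np.sin(DY)*d[0]+np.cos(DY)*d[1],status.sense()["force"])
E
```

```text
drawer x,y 0.0034985960541107424 -0.009935670635272866 [-5.67534813  3.48023778  3.21298393]
```

Request:
drive_tool:
  moves:
    - {"rotation":[0,0,0],"slide":[0.2,0,0],"fingers":1}
    - {"rotation":[0,0,0],"slide":[0.3,0,0],"fingers":1}
    - {"rotation":[0,0,0],"slide":[0.3,0,0],"fingers":1}

```text
time_s: 30.65
eef_pos: [0.6112, -0.0504, 0.0263]
orientation: [0.959, -0.282, -0.003, 0.0]
force: [-15.1, 7.5, 11.2]
finger_gap: 0.0005
finger_force: 8.5
```

Request:
drive_tool:
  moves:
    - {"rotation":[0,0,0],"slide":[-2,0,0],"fingers":1}
    - {"rotation":[0,0,0],"slide":[-5,0,0],"fingers":1}
    - {"rotation":[0,0,0],"slide":[-7,0,-2],"fingers":1}
    - {"rotation":[0,0,0],"slide":[-7,0,-6],"fingers":1}
    - {"rotation":[0,0,0],"slide":[-7,0,-8],"fingers":1}

```text
time_s: 31.15
eef_pos: [0.5566, -0.0147, 0.1098]
orientation: [0.959, -0.282, 0.002, 0.0]
force: [0.8, 0.0, -0.7]
finger_gap: 0.0007
finger_force: 0.0
```

```bash
python3 - <<'E'
from h import *
t=optics.snapshot("top"); g0=cv2.imread("pics/top0.png")
# colour profile along drawer x at z=.061, averaged over y parts clear of the arm
for nm,im in (("before",g0),("now",t["color"])):
  print(nm)
  for y in (.11,-.125):
    r=[]
    for x in np.arange(-.06,.065,.004):
        v=[cv2.getRectSubPix(im,(1,1),tuple(map(float,px(t,(*dr(x,y+e),.061)))))[0,0].astype(int) for e in(-.012,-.006,0,.006,.012)]
        v=np.mean(v,axis=0); r.append((int(round(x*1000)),int(v[2]),int(v[2]-v[1])))
    print(y,r)
print(status.sense()["eef_pos"],status.sense()["force"])
E
```

```text
before
0.11 [(-60, 117, 44), (-56, 103, 38), (-52, 75, 30), (-48, 174, 67), (-44, 207, 76), (-40, 206, 67), (-36, 232, 34), (-32, 238, 27), (-28, 238, 27), (-24, 234, 29), (-20, 233, 31), (-16, 233, 31), (-12, 232, 30), (-8, 233, 30), (-4, 230, 31), (0, 226, 33), (4, 229, 33), (8, 232, 31), (12, 232, 31), (16, 238, 26), (20, 242, 22), (24, 241, 24), (28, 239, 28), (32, 168, 32), (36, 199, 34), (40, 239, 27), (44, 233, 31), (48, 213, 36), (52, 239, 27), (56, 238, 26), (60, 239, 26), (64, 238, 27)]
-0.125 [(-60, 113, 42), (-56, 106, 39), (-52, 70, 28), (-48, 144, 56), (-44, 166, 64), (-40, 175, 61), (-36, 222, 36), (-32, 234, 25), (-28, 237, 24), (-24, 234, 26), (-20, 232, 28), (-16, 231, 28), (-12, 228, 30), (-8, 226, 32), (-4, 228, 31), (0, 231, 30), (4, 231, 29), (8, 231, 28), (12, 230, 28), (16, 231, 29), (20, 226, 32), (24, 222, 34), (28, 222, 35), (32, 179, 32), (36, 205, 35), (40, 233, 27), (44, 225, 28), (48, 210, 36), (52, 240, 27), (56, 242, 23), (60, 241, 25), (64, 236, 28)]
now
0.11 [(-60, 112, 29), (-56, 110, 29), (-52, 110, 29), (-48, 107, 28), (-44, 107, 28), (-40, 110, 
[... 262 characters left out ...]
2, 67, 26), (36, 164, 63), (40, 228, 80), (44, 218, 77), (48, 221, 41), (52, 249, 16), (56, 249, 17), (60, 249, 17), (64, 248, 17)]
-0.125 [(-60, 126, 70), (-56, 124, 69), (-52, 122, 68), (-48, 119, 65), (-44, 115, 63), (-40, 112, 62), (-36, 108, 59), (-32, 102, 56), (-28, 97, 53), (-24, 94, 52), (-20, 97, 53), (-16, 108, 58), (-12, 119, 61), (-8, 125, 62), (-4, 133, 65), (0, 131, 62), (4, 126, 58), (8, 127, 55), (12, 130, 51), (16, 131, 48), (20, 134, 49), (24, 137, 49), (28, 98, 36), (32, 64, 24), (36, 137, 53), (40, 190, 71), (44, 180, 68), (48, 212, 43), (52, 251, 16), (56, 250, 15), (60, 250, 16), (64, 247, 18)]
[ 0.5583046  -0.0148972   0.11239281] [ 2.95914276 -0.19007673  1.9101824 ]
```

Request:
drive_tool:
  moves:
    - {"rotation":[0,0,0],"slide":[0,0,-3],"fingers":1}
    - {"rotation":[0,0,0],"slide":[0,0,-3],"fingers":1}
    - {"rotation":[0,0,0],"slide":[0,0,-3],"fingers":1}
    - {"rotation":[0,0,0],"slide":[0,0,-3],"fingers":1}

```text
time_s: 31.6
eef_pos: [0.5551, -0.015, 0.136]
orientation: [0.959, -0.283, -0.001, 0.001]
force: [-1.3, -1.0, 0.3]
finger_gap: 0.0006
finger_force: 0.0
```

```bash
python3 -c "
from workcell import order; print(order.hand_in())"
```

```text
the job is handed in; nothing more can be done
None
```

I packed all five edge guards I found into the drawer: four channel-up on the floor in two pairs, and the one channel-down guard nested over the left pair. I then pushed the drawer home against its stop and handed the job in at 31.6 s. The hand-in gave no verdict; the last guard placed was checked only by contact force, not by picture, and shutting was read from the stop force and a top picture showing about 85 mm of travel.

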